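# Pack away the exhibited cartons and the pocket scale

### The arm

A 7-joint arm with a two-finger parallel gripper is mounted at the origin on the work surface. World frame = base frame: x ahead of the robot, y to its left, z up, the work surface at z = 0. Lengths are in m, angles in degrees, forces in N, time in s.
With the tool pointing down it reaches from about 0.4 to 0.875 m from the base axis. Payload 19.3 kg.
Tool frame: the origin (TCP) lies on the centre line of the jaws, within the pads' length; the fingertips stand 11 mm ahead of it and the grasp point (between the pads) lies 8 mm behind it; z points along the fingers, y is the line along which they close (so a half turn about z gives the same grasp; the last joint's range is limited). The gripper opens to 85 mm and grips with 20 to 120 N. Pads are 22 mm wide; open, the fingers measure 114 mm over their backs; the gripper's body (76 mm by 85 mm) begins 54 mm behind the grasp point. The pads swing forward as they close: fully open they stand 13 mm farther back than shut.
Start: joints at [64.16, 29.874, -2.08, 91.645, 1.215, 58.505, -6.463], TCP at [0.232, -0.58, 0.242] pointing down, gripper open.
Joint ranges: [-166.77, 166.77], [-17.47, 122.26], [-85.68, 81.53], [9.62, 139.38], [-72.42, 252.41], [9.2, 110.78], [-144.41, 144.41]. Speed limits (degrees/s): [108.29, 108.29, 136.94, 136.94, 172.46, 172.46, 172.46].

### API

Orientations are given as a 3x3 rotation matrix whose columns are the frame's x, y, z axes.
In Python, from rig import * gives the robot as it stands. The module is installed in compiled form; this text tells all that it offers.
- The arm moves only by the tool move_arm, never from a script. Its argument "deltas" is text: rows parted by semicolons, each of 7 numbers parted by spaces: the turn, a rotation vector about the tool's x, y, z in rad, then the shift along the tool's x, y, z in cm, then the opening in per cent of the stroke, from 0 (shut) to 100 (fully open). A call has exactly 5 rows; each row shifts and turns the commanded pose from where the row before left it, along the tool's axes as they then stand; what a row does not reach is not made up. A row lasts 1/10 s, in which the tool goes at most 50 mm and 8.59 degrees, less where a joint would pass 70% of its speed; a pose out of reach is approached as far as the arm can. A call with a gripper value outside its range is refused whole. The fingers move at their own pace and stop on an object; "force" is the grip in N (left out, the last holds). Time passes only in rows, so rows that do not move let the fingers close, or fill a call up. It gives the time, the measured TCP pose, the force, the opening and the grip force at its end, in the units of the state.
- read_state(): the state, without advancing time (a new reading comes with each control period).
- read_camera(name): name is "scene" or "side" or "wrist"; returns (picture, depth): 420x560x3 uint8, red, green, blue; 420x560 float32, m along the optical axis (not along the pixel's ray), 0 where there is no reading.
- calibration(name): a dict with "mtx" (3x3 intrinsics, pixels), "dist_coeffs" ([k1, k2, p1, p2, k3] as OpenCV has them; the pictures are not rectified), "cam_to_world" (4x4, takes a point from camera to world coordinates). Camera axes: x right, y up, looking along -z (the intrinsics and any distortion apply to the point x, -y, -z); pixel columns grow to the right and rows downward; lengths in m; the calibration is good to about 2 mm. A picture is of the moment at which its call begins: read the wrist's pose just before it. calibration takes no time and is no camera call; for the wrist camera it gives the pose at the moment of the call.
- close_job(): hands the job in; it is judged then, once.
The state is a dict: "clock": time; "qpos": joint angles; "qd": joint speeds; "effort": joint torques, N m; "position": TCP position; "ee_rot": TCP orientation; "force": force on the tool from outside, world axes, zero at the start; "ft_torque": the same for the moment, N m; "opening": finger opening in m; "grasp_force": force on a finger pad.
Only numpy, scipy, OpenCV 4.12 (cv2) and the standard library are available. Lean on these libraries where they do the work, as an engineer would, in place of code of your own. Each camera call takes 0.05 s, during which the arm holds its last target. There are 200 camera calls.

### The job

Pack up the exhibits: lift the lid of the grey case gently right back onto its stop, put every blue carton from the table inside while it stands open, then lower the lid gently until it is fully shut. Slide back the white tray's orange cover, lay the pocket scale in the compartment and slide the cover fully home over it. Leave the other things on the table where they are.

Things in the scene. Friction and masses are not known exactly. Their poses are not given: they have to be found in the camera images.
- case: Grey fixed carrying case, 170 (x) by 322 (y) by 64 mm high without lid, walls and floor 6 mm, inside 158 by 310 mm and 58 mm deep. Origin: centre of its underside, on the table. Its x axis is level and points away from the robot side towards the hinge edge, y along the hinge, z up. The lid's hinge line is parallel to y at x = +85 mm, z = 69 mm.
- case_lid (a joint): Angle of the case's aluminium lid (170 by 322 by 10 mm, 0.4 kg): 0 = shut flat on the rim, grows as it lifts, stop at 1.70 rad (just past upright), where it stays by itself. Let go anywhere below about 1.4 rad it falls shut and slams.
- lid_bar (a point): Middle of the lid's black round grip bar, 14 mm thick and 120 mm long, parallel to the hinge, 215 mm from the hinge line and in the plane of the lid; it stands 45 mm clear of the lid's front edge on a short arm at each end (about 105 mm free between the arms), so it can be pinched from straight above at every lid angle. With the lid shut it is at x = -130 mm, z = 69 mm of the case.
- tray: White fixed property tray, 320 (x) by 132 (y) mm, with its top at 42 mm. Origin: centre of its underside. x is level and points from the robot side to the far end. The near half is a compartment, inside x -154 to -6 mm and y -60 to +60 mm, floor at z = 6 mm, 36 mm deep; the far half is a solid deck on which the cover rests when it is open.
- cover (a joint): Travel (m) of the tray's flat orange cover (158 by 130 by 6 mm, its top face at 50 mm over the table) along the tray's x: 0 = shut, over the compartment; 0.158 = fully open, over the far deck. Stays where it is left; sliding takes about 2 N.
- cover_grip (a point): Middle of the upright black grip bar on the cover: 12 mm thick along the tray's x, 60 mm along y, rising 28 mm above the cover to 78 mm over the table; this point is at 66 mm, above the cover's centre. With the cover shut it is at x = -81 mm, y = 0 of the tray.
- scale: Black pocket scale with a steel platform and green display, 110 (x) by 60 (y) by 18 mm, 0.14 to 0.28 kg, lying flat on the table. Origin: centre of its underside; z up.
- carton1: Blue carton with a white and a dark-blue band, 95 (x) by 44 (y) by 48 mm high, 0.07 to 0.18 kg, on the table. Origin: centre of its underside; z up. Two to four of the four cartons are there.
- carton2: Blue carton with a white and a dark-blue band, 95 (x) by 44 (y) by 48 mm high, 0.07 to 0.18 kg, on the table. Origin: centre of its underside; z up. Two to four of the four cartons are there.
- carton3: Blue carton with a white and a dark-blue band, 95 (x) by 44 (y) by 48 mm high, 0.07 to 0.18 kg, on the table. Origin: centre of its underside; z up. Two to four of the four cartons are there.
- carton4: Blue carton with a white and a dark-blue band, 95 (x) by 44 (y) by 48 mm high, 0.07 to 0.18 kg, on the table. Origin: centre of its underside; z up. Two to four of the four cartons are there.
- tape: Bystander: roll of orange tape lying flat, 90 mm across, 45 mm high, origin under its centre.
- vial1: Bystander: blue dropper bottle standing upright, 38 mm across, 96 mm high, origin under its centre.
- vial2: Bystander: blue dropper bottle standing upright, 38 mm across, 96 mm high, origin under its centre.
- vial3: Bystander: blue dropper bottle standing upright, 38 mm across, 96 mm high, origin under its centre.
Not all that is in view belongs to the job. Leave any turquoise or yellow look-alike of the carton3 alone.

How it is judged (in metres and radians):
On the way, in this order (a step that is already met when the one before it is completed fails the run):
1. the lid is lifted right back onto its stop (value of joint case_lid above 1.62 rad), for 0.2 s.
2. all cartons are in the case while the lid stands open (value of joint case_lid above 1.5 rad and x of carton1 in the frame of case between -0.08 and 0.08 m and y of carton1 in the frame of case between -0.156 and 0.156 m and z of carton1 in the frame of case between 0 and 0.055 m and x of carton2 in the frame of case between -0.08 and 0.08 m and y of carton2 in the frame of case between -0.156 and 0.156 m and z of carton2 in the frame of case between 0 and 0.055 m and x of carton3 in the frame of case between -0.08 and 0.08 m and y of carton3 in the frame of case between -0.156 and 0.156 m and z of carton3 in the frame of case between 0 and 0.055 m and x of carton4 in the frame of case between -0.08 and 0.08 m and y of carton4 in the frame of case between -0.156 and 0.156 m and z of carton4 in the frame of case between 0 and 0.055 m), for 0.2 s.
3. the lid is lowered shut (value of joint case_lid below 0.03 rad), for 0.2 s.
At the end, for the whole second after the job is handed in: The lid is shut (below 0.03 rad) with every carton inside the case, the cover is home (within 6 mm) with the scale lying in the tray's compartment, and all is at rest (value of joint case_lid below 0.03 rad and value of joint cover below 0.006 m and x of carton1 in the frame of case between -0.08 and 0.08 m and y of carton1 in the frame of case between -0.156 and 0.156 m and z of carton1 in the frame of case between 0 and 0.055 m and x of carton2 in the frame of case between -0.08 and 0.08 m and y of carton2 in the frame of case between -0.156 and 0.156 m and z of carton2 in the frame of case between 0 and 0.055 m and x of carton3 in the frame of case between -0.08 and 0.08 m and y of carton3 in the frame of case between -0.156 and 0.156 m and z of carton3 in the frame of case between 0 and 0.055 m and x of carton4 in the frame of case between -0.08 and 0.08 m and y of carton4 in the frame of case between -0.156 and 0.156 m and z of carton4 in the frame of case between 0 and 0.055 m and x of scale in the frame of tray between -0.13 and -0.03 m and y of scale in the frame of tray between -0.05 and 0.05 m and z of scale in the frame of tray between 0 and 0.03 m and linear speed of each of carton1, carton2, carton3, carton4, scale below 0.05 m/s); the robot touches nothing.
It fails at once if the lid strikes its open stop at more than 1.5 rad/s (value of joint case_lid above 1.55 rad and velocity of joint case_lid above 1.5 rad/s).
It fails at once if the lid slams shut: faster than 1.5 rad/s in the last 0.2 rad (value of joint case_lid below 0.2 rad and velocity of joint case_lid below -1.5 rad/s).
It fails at once if a bystander is pushed more than 6 cm or a bottle is tipped over (distance of any of tape, vial1, vial2, vial3 from where it was at the start of the episode above 0.06 m or angle between any of vial1, vial2, vial3's own z axis and vertical above 0.6 rad).
Of carton1, carton2, carton3, carton4 only 2 to 4 are there at a start; the rules pass over those that are not, and their reading is None.
At some moment in a run one of carton1, carton2, carton3, carton4, scale may be knocked a few centimetres aside while the robot is not near it.
It also fails if it takes over 210 s, if anything falls off the work surface, if the arm or the gripper's body presses on something with over 40 N, if the wrist force passes 120 N, or if a joint passes its speed limit or range.

## Working session

There is one attempt and no reset: what is moved stays moved. The work goes in short steps, Python scripts to look and compute and a tool call to move; the robot and the scene stay as the last step left them, time stands still between calls to the robot, and variables do not carry over. Pictures are saved under pics/ and viewed, at most 14 in all, crops included, and the job is handed in when it is done.

Besides the shell and the picture viewer there is one more tool, called after "Request:" in YAML: its name, and indented under it one key for each argument. move_arm: Moves the arm, as the interface text tells. Its arguments: {"type":"object","properties":{"deltas":{"type":"string"},"force":{"type":"number"}},"required":["deltas"]}

```bash
mkdir -p pics; cat > h.py <<'E'
from rig import *
import numpy as np, cv2
def snap(n,save=None):
    c=calibration(n); p,d=read_camera(n)
    if save: cv2.imwrite('pics/'+save+'.png',p[:,:,::-1])
    return p,d,c
def ray(c,uv):
    uv=np.array(uv,float).reshape(-1,1,2)
    n=cv2.undistortPoints(uv,np.array(c['mtx']),np.array(c['dist_coeffs'])).reshape(-1,2)
    T=np.array(c['cam_to_world']); d=np.c_[n[:,0],-n[:,1],-np.ones(len(n))]@T[:3,:3].T
    return T[:3,3],d
def onz(c,uv,z):
    o,d=ray(c,uv); return o+d*((z-o[2])/d[:,2])[:,None]
def cloud(c,d):
    v,u=np.mgrid[:d.shape[0],:d.shape[1]]
    o,r=ray(c,np.c_[u.ravel(),v.ravel()]); P=o+r*d.ravel()[:,None]
    P[d.ravel()<=0]=np.nan
    return P.reshape(d.shape+(3,))
E
python3 - <<'E'
from h import *
s=read_state(); print(s['clock'],s['position'],s['ee_rot'],s['opening'])
for n in('scene','side','wrist'):
    p,d,c=snap(n,n+'0'); np.savez(n+'0.npz',p=p,d=d); print(n,np.round(c['cam_to_world'],3).tolist(),(d>0).mean())
E
```

```text
0.0 [ 0.23215637 -0.57994939  0.24172907] [[ 9.28380623e-01  3.71630478e-01 -4.53313712e-04]
 [ 3.71630753e-01 -9.28380059e-01  1.02435791e-03]
 [-4.01647918e-05 -1.11945935e-03 -9.99999373e-01]] 0.08553533245152456
scene [[-0.595, -0.631, 0.497, 1.071], [0.803, -0.47, 0.365, 0.322], [0.003, 0.617, 0.787, 0.929], [0.0, 0.0, 0.0, 1.0]] 0.995812074829932
side [[-0.932, 0.234, -0.277, 0.148], [-0.363, -0.629, 0.687, 0.761], [-0.013, 0.741, 0.671, 0.919], [0.0, 0.0, 0.0, 1.0]] 0.9961437074829932
wrist [[0.371, 0.895, 0.249, 0.295], [-0.929, 0.358, 0.099, -0.555], [-0.001, -0.268, 0.963, 0.373], [0.0, 0.0, 0.0, 1.0]] 0.9942772108843537
```

View pics/scene0.png

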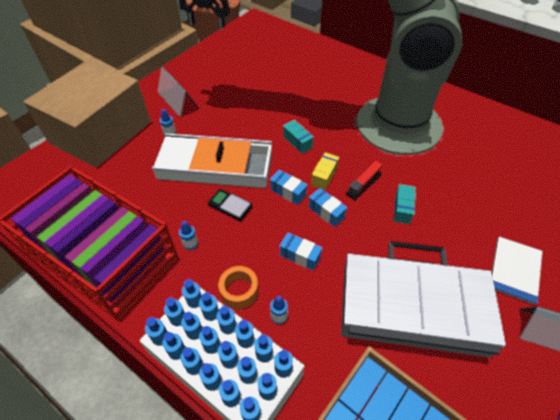

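View pics/side0.png

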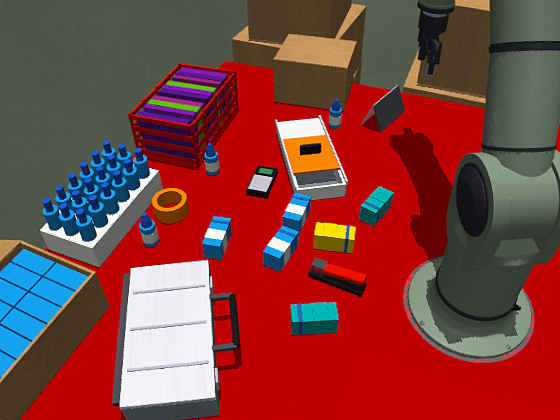

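The scene shows the case (scene 425,300), the tray with its cover part open (scene 215,158) and the scale (230,204). There are three blue and white cartons at scene (289,186), (327,206) and (301,251), matching side (296,210), (279,248) and (216,238). Turquoise (298,135 / 405,200) and yellow (325,168) look-alikes stay where they are, and so does the crate of blue boxes at the edge.

```bash
cat > m.py <<'E'
from h import *
def views():
    out=[]
    for n in('scene','side'):
        p,d,c=snap(n); out.append((n,p,cloud(c,d)))
    return out
def rects(V,sel,amin=200,res=.002):
    for n,p,P in V:
        hsv=cv2.cvtColor(p,cv2.COLOR_RGB2HSV); m=sel(hsv.astype(int),P)
        m=m&(P[...,0]>.2)&(P[...,0]<1)&(abs(P[...,1])<.7)
        q=P[m]; g=np.zeros((400,700),np.uint8)
        ij=np.round(np.c_[(q[:,0]-.2)/res,(q[:,1]+.7)/res]).astype(int)
        ok=(ij[:,0]<400)&(ij[:,1]<700); g[ij[ok,0],ij[ok,1]]=255
        g=cv2.morphologyEx(g,cv2.MORPH_CLOSE,np.ones((5,5)))
        k,l,st,_=cv2.connectedComponentsWithStats(g)
        for i in range(1,k):
            if st[i,4]<amin: continue
            v,u=np.nonzero(l==i); r=cv2.minAreaRect(np.c_[v,u].astype(np.float32))
            x,y=r[0]; zz=q[l[np.clip(ij[:,0],0,399),np.clip(ij[:,1],0,699)]==i,2]
            w,h=r[1]; a=r[2]
            if w<h: w,h,a=h,w,a+90
            print(n,'x %.3f y %.3f  L %.0f W %.0f mm ang(long) %.1f z %.3f'%(.2+x*res,-.7+y*res,w*2,h*2,(a+90)%180-90,np.median(zz)))
def carton_top(h,P): return (P[...,2]>.038)&(P[...,2]<.056)&~((h[...,1]>150)&((h[...,0]<8)|(h[...,0]>172)))
E
python3 - <<'E'
from m import *
V=views()
print('cartons');rects(V,lambda h,P:carton_top(h,P)&(((h[...,0]>98)&(h[...,0]<125))|(h[...,1]<60)))
print('lid');rects(V,lambda h,P:(P[...,2]>.066)&(P[...,2]<.08)&(P[...,1]>0))
print('bar');rects(V,lambda h,P:(P[...,2]>.06)&(P[...,2]<.08)&(P[...,1]>0)&(h[...,2]<70),50)
print('orange');rects(V,lambda h,P:(h[...,0]>8)&(h[...,0]<20)&(h[...,1]>150)&(P[...,2]>.02))
print('scale');rects(V,lambda h,P:(P[...,2]>.008)&(P[...,2]<.03)&~((h[...,1]>150)&((h[...,0]<8)|(h[...,0]>172))))
print('tray');rects(V,lambda h,P:(P[...,2]>.036)&(P[...,2]<.06)&(h[...,1]<40)&(P[...,1]<0))
print('tall');rects(V,lambda h,P:(P[...,2]>.062)&(P[...,2]<.11)&(P[...,1]<.1),30)
E
```

```text
cartons
scene x 0.394 y -0.235  L 128 W 55 mm ang(long) 60.1 z 0.042
scene x 0.440 y 0.008  L 97 W 49 mm ang(long) 83.3 z 0.047
scene x 0.445 y -0.117  L 95 W 47 mm ang(long) -88.5 z 0.047
scene x 0.493 y -0.352  L 323 W 146 mm ang(long) -59.6 z 0.042
scene x 0.596 y 0.030  L 95 W 47 mm ang(long) -81.1 z 0.047
side x 0.326 y -0.638  L 131 W 14 mm ang(long) 74.3 z 0.047
side x 0.435 y -0.254  L 141 W 101 mm ang(long) 31.0 z 0.043
side x 0.439 y 0.008  L 99 W 46 mm ang(long) 82.9 z 0.048
side x 0.444 y -0.117  L 102 W 46 mm ang(long) -88.6 z 0.048
side x 0.547 y -0.443  L 140 W 115 mm ang(long) 31.3 z 0.043
side x 0.596 y 0.031  L 101 W 47 mm ang(long) -80.1 z 0.048
side x 0.846 y 0.085  L 335 W 140 mm ang(long) 62.2 z 0.047
lid
scene x 0.543 y 0.311  L 324 W 239 mm ang(long) -60.9 z 0.073
scene x 0.909 y 0.101  L 202 W 162 mm ang(long) -90.0 z 0.069
side x 0.542 y 0.311  L 326 W 238 mm ang(long) -61.4 z 0.074
side x 0.750 y 0.441  L 310 W 7 mm ang(long) 86.8 z 0.073
side x 0.908 y 0.101  L 202 W 164 mm ang(long) -90.0 z 0.070
bar
scene x 0.446 y 0.257  L 119 W 18 mm ang(long) -67.1 z 
[... 2461 characters left out ...]
369  L 325 W 205 mm ang(long) -86.1 z 0.097
scene x 0.796 y -0.453  L 154 W 7 mm ang(long) -86.4 z 0.106
scene x 0.832 y -0.019  L 22 W 9 mm ang(long) 56.3 z 0.069
scene x 0.910 y 0.001  L 200 W 162 mm ang(long) -89.0 z 0.070
side x 0.339 y -0.639  L 132 W 23 mm ang(long) 71.0 z 0.076
side x 0.483 y -0.334  L 62 W 23 mm ang(long) 29.1 z 0.074
side x 0.474 y -0.554  L 32 W 28 mm ang(long) 0.0 z 0.077
side x 0.585 y -0.640  L 242 W 49 mm ang(long) 14.3 z 0.086
side x 0.730 y -0.212  L 31 W 26 mm ang(long) 56.3 z 0.077
side x 0.754 y 0.086  L 33 W 23 mm ang(long) 7.1 z 0.077
side x 0.887 y -0.367  L 332 W 205 mm ang(long) -87.8 z 0.093
side x 0.848 y 0.000  L 200 W 44 mm ang(long) -90.0 z 0.075
```

Request:
move_arm:
  deltas: "0 0 -0.147 0 0 0 60; 0 0 0 3.8 -0.95 1 60; 0 0 0 3.8 -0.95 1 60; 0 0 0 3.8 -0.95 1 60; 0 0 0 3.8 -0.95 1 60"
  force: 40

```text
clock: 0.75
position: [0.3453, -0.4697, 0.2019]
ee_rot: [[0.864, 0.503, 0.0], [0.503, -0.864, 0.0], [0.0, 0.0, -1.0]]
force: [0.1, -1.0, -0.0]
opening: 0.0514
grasp_force: 0.0
```

Request:
move_arm:
  deltas: "0 0 0 3.8 -0.95 1 60; 0 0 0 3.8 -0.95 1 60; 0 0 0 3.8 -0.95 1 60; 0 0 0 3.8 -0.95 1 60; 0 0 0 3.8 -0.95 1 60"

```text
clock: 1.25
position: [0.4856, -0.3329, 0.1519]
ee_rot: [[0.864, 0.503, -0.0], [0.503, -0.864, -0.0], [-0.0, 0.0, -1.0]]
force: [0.4, -0.3, 0.0]
opening: 0.0513
grasp_force: 0.0
```

```bash
cat >> m.py <<'E'
def plan(x,y,z,psi=None):
    s=read_state(); R=np.array(s['ee_rot']); p=np.array(s['position'])
    cur=np.degrees(np.arctan2(R[1,0],R[0,0]))
    if psi is None: psi=cur
    a=np.radians(psi); Rn=np.array([[np.cos(a),np.sin(a),0],[np.sin(a),-np.cos(a),0],[0,0,-1]])
    print('turn z %.3f rad; then shift cm'%(-np.radians((psi-cur+180)%360-180)),np.round(100*Rn.T@(np.array([x,y,z])-p),2),'q7 %.0f'%s['qpos'][6] if abs(s['qpos'][6])<7 else s['qpos'][6], 'clk',s['clock'])
def wv(save=None):
    p,d,c=snap('wrist',save); return [('wrist',p,cloud(c,d))]
E
python3 - <<'E'
from m import *
W=wv('w1'); rects(W,lambda h,P:(P[...,2]>.064)&(P[...,2]<.1)&(h[...,2]<90),20)
rects(W,lambda h,P:(h[...,0]>8)&(h[...,0]<20)&(h[...,1]>150))
rects(W,lambda h,P:(P[...,2]>.036)&(P[...,2]<.046)&(h[...,1]<40))
plan(.483,-.333,.067)
E
```

```text
wrist x 0.484 y -0.334  L 61 W 13 mm ang(long) 30.5 z 0.078
wrist x 0.483 y -0.335  L 159 W 131 mm ang(long) -59.4 z 0.050
wrist x 0.428 y -0.239  L 138 W 64 mm ang(long) 29.1 z 0.042
wrist x 0.551 y -0.447  L 138 W 103 mm ang(long) 30.4 z 0.042
turn z -0.000 rad; then shift cm [-0.94  0.17  8.34] -35.674476204735505 clk 1.3
```

View pics/w1.png

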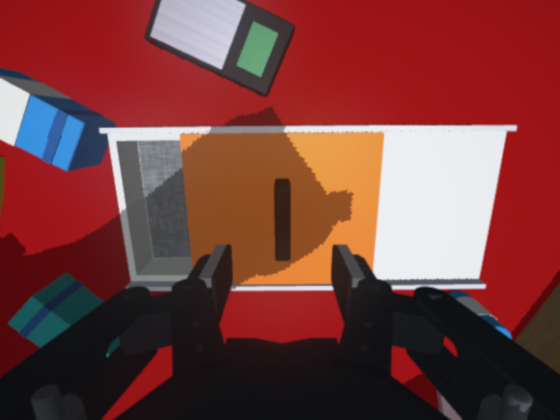

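Request:
move_arm:
  deltas: "0 0 0 -0.45 0.15 2.8 60; 0 0 0 -0.45 0.15 2.8 60; 0 0 0 0 0 2.8 60; 0 0 0 0 0 0 0; 0 0 0 0 0 0 0"

```text
clock: 1.8
position: [0.4784, -0.3413, 0.0687]
ee_rot: [[0.864, 0.504, -0.0], [0.504, -0.864, 0.0], [-0.0, -0.0, -1.0]]
force: [0.2, 0.3, 0.2]
opening: 0.0226
grasp_force: 0.0
```

Request:
move_arm:
  deltas: "0 0 0 0 0 0 0; 0 0 0 0 0 0 0; 0 0 0 0 1.5 0 0; 0 0 0 0 1.5 0 0; 0 0 0 0 1.5 0 0"

```text
clock: 2.3
position: [0.502, -0.3806, 0.0697]
ee_rot: [[0.864, 0.504, 0.002], [0.504, -0.864, -0.001], [0.001, 0.001, -1.0]]
force: [0.8, 2.9, 3.2]
opening: 0.0112
grasp_force: 42.5
```

Request:
move_arm:
  deltas: "0 0 0 0 1.5 0 0; 0 0 0 0 1.5 0 0; 0 0 0 0 1.2 0 0; 0 0 0 0 0.5 0 0; 0 0 0 0 0 0 0"

```text
clock: 2.8
position: [0.5261, -0.4214, 0.0697]
ee_rot: [[0.864, 0.504, 0.003], [0.504, -0.864, -0.001], [0.002, 0.003, -1.0]]
force: [3.4, 0.1, 5.9]
opening: 0.0111
grasp_force: 42.9
```

Request:
move_arm:
  deltas: "0 0 0 0 0.5 0 0; 0 0 0 0 0.4 0 0; 0 0 0 0 0.4 0 0; 0 0 0 0 0 0 0; 0 0 0 0 0 0 0"

```text
clock: 3.3
position: [0.5272, -0.4231, 0.0692]
ee_rot: [[0.863, 0.506, -0.012], [0.506, -0.862, 0.014], [-0.003, -0.018, -1.0]]
force: [-42.4, 58.8, 59.8]
opening: 0.0109
grasp_force: 52.3
```

Request:
move_arm:
  deltas: "0 0 0 0 -1.1 0 0; 0 0 0 0 0 0 60; 0 0 0 0 0 0 60; 0 0 0 0 0 -3 60; 0 0 0 0 0 -5 60"

```text
clock: 3.8
position: [0.5244, -0.422, 0.1465]
ee_rot: [[0.864, 0.503, -0.004], [0.503, -0.864, 0.003], [-0.002, -0.004, -1.0]]
force: [1.0, 0.6, 0.5]
opening: 0.0514
grasp_force: 0.0
```

```bash
python3 - <<'E'
from m import *
V=wv('w2')+views()
rects(V,lambda h,P:(P[...,2]>.064)&(P[...,2]<.1)&(h[...,2]<90)&(P[...,1]<-.3)&(P[...,0]<.6)&(P[...,1]>-.5),20)
rects(V,lambda h,P:(h[...,0]>8)&(h[...,0]<20)&(h[...,1]>150)&(P[...,1]<-.2))
print('scale');rects(V,lambda h,P:(P[...,2]>.008)&(P[...,2]<.03)&~((h[...,1]>150)&((h[...,0]<8)|(h[...,0]>172)))&(abs(P[...,0]-.58)<.1)&(abs(P[...,1]+.217)<.1),500)
plan(.581,-.217,.15,96)
E
```

```text
wrist x 0.532 y -0.415  L 60 W 13 mm ang(long) 31.4 z 0.078
scene x 0.533 y -0.411  L 58 W 13 mm ang(long) 31.6 z 0.076
side x 0.531 y -0.414  L 59 W 20 mm ang(long) 31.0 z 0.074
wrist x 0.531 y -0.415  L 158 W 130 mm ang(long) -59.0 z 0.050
scene x 0.528 y -0.415  L 158 W 126 mm ang(long) -60.0 z 0.049
side x 0.531 y -0.415  L 167 W 129 mm ang(long) -59.5 z 0.050
scale
wrist x 0.487 y -0.273  L 101 W 49 mm ang(long) -60.9 z 0.008
wrist x 0.582 y -0.219  L 112 W 60 mm ang(long) -83.7 z 0.019
scene x 0.582 y -0.215  L 109 W 62 mm ang(long) -83.4 z 0.018
side x 0.580 y -0.216  L 115 W 61 mm ang(long) -83.3 z 0.018
turn z -1.149 rad; then shift cm [20.03  7.53  0.18] -30.01508182995921 clk 3.95
```

Request:
move_arm:
  deltas: "0 0 -0.144 0 0 0 100; 0 0 -0.144 0 0 0 100; 0 0 -0.144 0 0 0 100; 0 0 -0.144 0 0 0 100; 0 0 -0.144 0 0 0 100"

```text
clock: 4.45
position: [0.5254, -0.4227, 0.1474]
ee_rot: [[0.312, 0.95, -0.001], [0.95, -0.312, 0.0], [0.0, -0.001, -1.0]]
force: [0.2, -0.5, -0.2]
opening: 0.0854
grasp_force: 0.0
```

Request:
move_arm:
  deltas: "0 0 -0.144 0 0 0 100; 0 0 -0.144 0 0 0 100; 0 0 -0.144 0 0 0 100; 0 0 0 4 1.5 0 100; 0 0 0 4 1.5 0 100"

```text
clock: 4.95
position: [0.5462, -0.3399, 0.1472]
ee_rot: [[-0.106, 0.994, -0.001], [0.994, 0.106, 0.001], [0.001, -0.001, -1.0]]
force: [0.7, 0.7, -0.1]
opening: 0.0851
grasp_force: 0.0
```

Request:
move_arm:
  deltas: "0 0 0 4 1.5 0 100; 0 0 0 4 1.5 0 100; 0 0 0 4 1.5 0 100; 0 0 0 0 0 3 100; 0 0 0 0 0 0 100"

```text
clock: 5.45
position: [0.5771, -0.2143, 0.1152]
ee_rot: [[-0.11, 0.994, -0.005], [0.994, 0.11, 0.001], [0.002, -0.004, -1.0]]
force: [-2.0, -0.4, -0.4]
opening: 0.0853
grasp_force: 0.0
```

```bash
python3 - <<'E'
from m import *
V=wv('w3')+views()
print('scale');rects(V,lambda h,P:(P[...,2]>.008)&(P[...,2]<.03)&~((h[...,1]>150)&((h[...,0]<8)|(h[...,0]>172)))&(abs(P[...,0]-.58)<.08)&(abs(P[...,1]+.217)<.1),500)
plan(.581,-.217,.013,96.5)
print(read_state()['ee_rot'])
E
```

```text
scale
wrist x 0.582 y -0.217  L 110 W 61 mm ang(long) -84.3 z 0.019
scene x 0.581 y -0.216  L 110 W 63 mm ang(long) -83.7 z 0.018
side x 0.579 y -0.214  L 115 W 61 mm ang(long) -84.9 z 0.018
turn z -0.006 rad; then shift cm [-0.05  0.26 10.56] q7 5 clk 5.6
[[-1.07019735e-01  9.94256829e-01 -3.65535893e-04]
 [ 9.94256867e-01  1.07019634e-01 -2.84666957e-04]
 [-2.43912549e-04 -3.93901554e-04 -9.99999893e-01]]
```

Request:
move_arm:
  deltas: "0 0 0 0 0.3 3 100; 0 0 0 0 0 3 100; 0 0 0 0 0 2.5 100; 0 0 0 0 0 1.2 100; 0 0 0 0 0 0.8 100"

```text
clock: 6.1
position: [0.5816, -0.216, 0.0132]
ee_rot: [[-0.108, 0.994, 0.0], [0.994, 0.108, -0.0], [-0.0, 0.0, -1.0]]
force: [-0.1, 0.8, 0.3]
opening: 0.0857
grasp_force: 0.0
```

Request:
move_arm:
  deltas: "0 0 0 0 0 0 30; 0 0 0 0 0 0 30; 0 0 0 0 0 0 30; 0 0 0 0 0 0 30; 0 0 0 0 0 0 30"

```text
clock: 6.6
position: [0.5821, -0.2156, 0.0146]
ee_rot: [[-0.108, 0.994, 0.001], [0.994, 0.108, -0.001], [-0.001, 0.001, -1.0]]
force: [-1.1, -0.0, 7.6]
opening: 0.0587
grasp_force: 44.5
```

Request:
move_arm:
  deltas: "0 0 0 0 0 0 30; 0 0 0 0 0 -1 30; 0 0 0 0 0 -3 30; 0 0 0 0 0 -4 30; 0 0 0 0 0 -4 30"

```text
clock: 7.1
position: [0.5813, -0.215, 0.1354]
ee_rot: [[-0.109, 0.994, -0.0], [0.994, 0.109, 0.0], [0.0, -0.0, -1.0]]
force: [1.2, -1.3, -2.0]
opening: 0.0591
grasp_force: 44.6
```

Request:
move_arm:
  deltas: "0 0 -0.142 0 0 0 30; 0 0 -0.142 0 0 0 30; 0 0 -0.142 0 0 0 30; 0 0 0 0.25 -3.6 0 30; 0 0 0 0.25 -3.6 0 30"

```text
clock: 7.6
position: [0.5165, -0.2474, 0.134]
ee_rot: [[-0.511, 0.859, 0.001], [0.859, 0.511, 0.0], [-0.0, 0.001, -1.0]]
force: [-0.6, -0.3, -2.5]
opening: 0.0586
grasp_force: 44.7
```

Request:
move_arm:
  deltas: "0 0 0 0.25 -3.6 0 30; 0 0 0 0.25 -3.6 0 30; 0 0 0 0 0 2 30; 0 0 0 0 0 2 30; 0 0 0 0 0 0 30"

```text
clock: 8.1
position: [0.4516, -0.2798, 0.0925]
ee_rot: [[-0.51, 0.86, -0.002], [0.86, 0.51, 0.001], [0.002, -0.001, -1.0]]
force: [-0.8, -0.9, -2.4]
opening: 0.0586
grasp_force: 44.7
```

```bash
python3 - <<'E'
from m import *
V=views()
snap('wrist','w4')
plan(.4516,-.280,.0215,120.6)
rects(V,lambda h,P:(P[...,2]>.036)&(P[...,2]<.047)&(h[...,1]<40)&(P[...,1]<-.15)&(P[...,0]<.65))
rects(V,lambda h,P:(P[...,2]<.013)&(P[...,2]>.003)&(h[...,1]<40)&(P[...,1]<-.15)&(P[...,0]<.65))
E
```

```text
turn z 0.001 rad; then shift cm [ 0.07 -0.13  7.29] 32.09247196151617 clk 8.25
scene x 0.409 y -0.227  L 126 W 27 mm ang(long) 36.0 z 0.041
side x 0.323 y -0.640  L 126 W 14 mm ang(long) 72.3 z 0.041
side x 0.449 y -0.276  L 156 W 138 mm ang(long) -59.9 z 0.041
scene x 0.437 y -0.294  L 145 W 92 mm ang(long) -59.4 z 0.006
scene x 0.543 y -0.310  L 297 W 9 mm ang(long) -59.8 z 0.008
side x 0.458 y -0.303  L 118 W 116 mm ang(long) -59.0 z 0.007
```

View pics/w4.png

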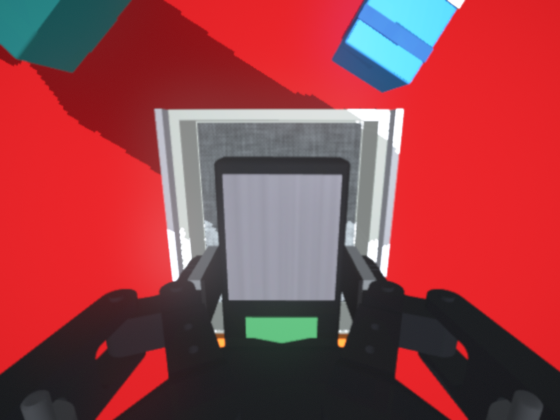

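The scale (centred at 283,235) lines up with the compartment (walls at 180–380). I'll lower it and release.

Request:
move_arm:
  deltas: "0 0 0 0 -0.1 2.5 30; 0 0 0 0 0 2.5 30; 0 0 0 0 0 1.4 30; 0 0 0 0 0 0.7 30; 0 0 0 0 0 0 30"

```text
clock: 8.75
position: [0.4519, -0.2804, 0.0223]
ee_rot: [[-0.51, 0.86, -0.0], [0.86, 0.51, 0.0], [0.0, -0.0, -1.0]]
force: [-0.7, 0.3, -3.3]
opening: 0.0591
grasp_force: 44.7
```

Request:
move_arm:
  deltas: "0 0 0 0 0 0 80; 0 0 0 0 0 0 80; 0 0 0 0 0 0 80; 0 0 0 0 0 -2 80; 0 0 0 0 0 -3 80"

```text
clock: 9.25
position: [0.4511, -0.28, 0.0723]
ee_rot: [[-0.51, 0.86, -0.002], [0.86, 0.51, 0.001], [0.002, -0.001, -1.0]]
force: [-0.3, -0.2, 0.7]
opening: 0.0681
grasp_force: 0.0
```

Request:
move_arm:
  deltas: "0 0 0 0 0 -4 60; 0 0 0.142 0 0 -2 60; 0 0 0.142 0 0 0 60; 0 0 0.142 0 0 0 60; 0 0 0.142 0 0 0 60"

```text
clock: 9.75
position: [0.4518, -0.2807, 0.133]
ee_rot: [[0.039, 0.999, 0.001], [0.999, -0.039, -0.001], [-0.001, 0.001, -1.0]]
force: [-0.3, -0.5, -0.5]
opening: 0.0513
grasp_force: 0.0
```

Request:
move_arm:
  deltas: "0 0 0.142 0 0 0 60; 0 0 0.142 0 0 0 60; 0 0 0.142 0 0 0 60; 0 0 0.142 0 0 0 60; 0 0 0.142 0 0 0 60"

```text
clock: 10.25
position: [0.4518, -0.2805, 0.1328]
ee_rot: [[0.681, 0.732, 0.001], [0.732, -0.681, -0.0], [0.0, 0.001, -1.0]]
force: [0.5, 1.0, -0.7]
opening: 0.0512
grasp_force: 0.0
```

Request:
move_arm:
  deltas: "0 0 0.142 0 0 0 60; 0 0 0.142 0 0 0 60; 0 0 0 0 4 0 60; 0 0 0 0 4 0 60; 0 0 0 0 4 0 60"

```text
clock: 10.75
position: [0.5146, -0.3844, 0.1331]
ee_rot: [[0.856, 0.518, 0.001], [0.518, -0.856, -0.0], [0.001, 0.001, -1.0]]
force: [2.0, 0.3, 1.1]
opening: 0.0509
grasp_force: 0.0
```

```bash
python3 - <<'E'
from m import *
s=read_state();print(s['position'],s['ee_rot'][0])
V=wv('w5')+views()
plan(.5315,-.415,.068)
rects(V,lambda h,P:(P[...,2]<.032)&(P[...,2]>.018)&(h[...,1]<250)&(np.hypot(P[...,0]-.4516,P[...,1]+.28)<.075))
rects(V[:1],lambda h,P:(P[...,2]>.064)&(P[...,2]<.1)&(h[...,2]<90)&(P[...,1]<-.3)&(P[...,0]<.6)&(P[...,1]>-.5),20)
E
```

```text
[ 0.51464671 -0.38439074  0.13305933] [8.55535672e-01 5.17743185e-01 8.41743145e-04]
turn z -0.000 rad; then shift cm [-0.06  3.48  6.42] -32.06171598792337 clk 10.9
wrist x 0.454 y -0.282  L 112 W 62 mm ang(long) -59.5 z 0.025
scene x 0.451 y -0.280  L 111 W 65 mm ang(long) -58.6 z 0.024
side x 0.453 y -0.283  L 111 W 61 mm ang(long) -59.7 z 0.025
wrist x 0.532 y -0.414  L 60 W 13 mm ang(long) 30.5 z 0.078
```

View pics/w5.png

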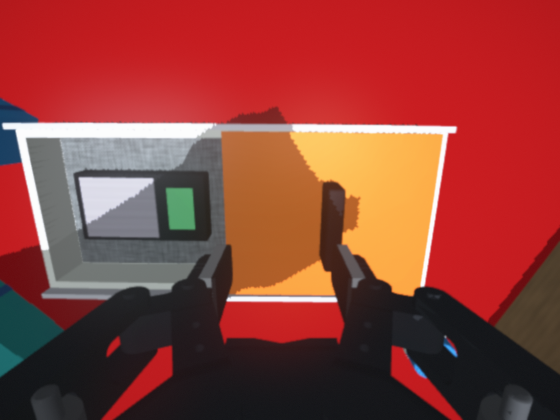

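The scale lies flat in the compartment (145,205) and the cover is fully open. Next I'll pinch the grip (332,225) and slide the cover home.

Request:
move_arm:
  deltas: "0 0 0.01 0 3.5 1.4 60; 0 0 0 0 0 2.5 60; 0 0 0 0 0 2.5 60; 0 0 0 0 0 0 0; 0 0 0 0 0 0 0"

```text
clock: 11.4
position: [0.5319, -0.4125, 0.069]
ee_rot: [[0.861, 0.509, -0.0], [0.509, -0.861, 0.001], [0.0, -0.001, -1.0]]
force: [0.9, 1.0, 0.5]
opening: 0.0228
grasp_force: 0.0
```

Request:
move_arm:
  deltas: "0 0 0 0 0 0 0; 0 0 0 0 0 0 0; 0 0 0 0 -2 0 0; 0 0 0 0 -2 0 0; 0 0 0 0 -2 0 0"

```text
clock: 11.9
position: [0.502, -0.3617, 0.07]
ee_rot: [[0.861, 0.509, 0.003], [0.509, -0.861, -0.002], [0.001, 0.003, -1.0]]
force: [2.5, -2.1, 5.9]
opening: 0.011
grasp_force: 42.7
```

Request:
move_arm:
  deltas: "0 0 0 0 -2 0 0; 0 0 0 0 -2 0 0; 0 0 0 0 -2 0 0; 0 0 0 0 -2 0 0; 0 0 0 0 -1.5 0 0"

```text
clock: 12.4
position: [0.4541, -0.2804, 0.0702]
ee_rot: [[0.861, 0.509, 0.004], [0.509, -0.861, -0.003], [0.002, 0.005, -1.0]]
force: [35.1, -75.0, -2.1]
opening: 0.0114
grasp_force: 43.8
```

Request:
move_arm:
  deltas: "0 0 0 0 -0.2 0 0; 0 0 0 0 -0.2 0 0; 0 0 0 0 0 0 0; 0 0 0 0 0 0 0; 0 0 0 0 0 0 0"

```text
clock: 12.9
position: [0.4544, -0.281, 0.0705]
ee_rot: [[0.862, 0.507, 0.009], [0.507, -0.862, -0.007], [0.004, 0.011, -1.0]]
force: [13.3, -28.2, -7.9]
opening: 0.0108
grasp_force: 45.8
```

Request:
move_arm:
  deltas: "0 0 0 0 0.4 0 0; 0 0 0 0 0 0 60; 0 0 0 0 0 0 60; 0 0 0 0 0 -4 60; 0 0 0 0 0 -4 60"

```text
clock: 13.4
position: [0.4523, -0.279, 0.1489]
ee_rot: [[0.861, 0.509, -0.002], [0.509, -0.861, 0.001], [-0.001, -0.002, -1.0]]
force: [0.4, -0.5, 0.6]
opening: 0.0513
grasp_force: 0.0
```

```bash
python3 - <<'E'
from m import *
V=wv('w6')+views()
rects(V,lambda h,P:(P[...,2]>.064)&(P[...,2]<.1)&(h[...,2]<90)&(P[...,1]<-.15)&(P[...,0]<.6)&(P[...,1]>-.5),20)
rects(V,lambda h,P:(h[...,0]>8)&(h[...,0]<20)&(h[...,1]>150)&(P[...,1]<-.2))
rects(V,lambda h,P:(P[...,2]>.036)&(P[...,2]<.046)&(h[...,1]<40)&(P[...,1]<-.2)&(P[...,1]>-.5))
E
```

```text
wrist x 0.453 y -0.282  L 61 W 13 mm ang(long) 30.3 z 0.078
scene x 0.455 y -0.279  L 56 W 12 mm ang(long) 31.0 z 0.076
side x 0.452 y -0.279  L 55 W 18 mm ang(long) 26.6 z 0.075
wrist x 0.452 y -0.283  L 159 W 133 mm ang(long) -59.5 z 0.050
scene x 0.451 y -0.282  L 155 W 127 mm ang(long) -60.5 z 0.049
side x 0.452 y -0.282  L 166 W 131 mm ang(long) -59.5 z 0.050
wrist x 0.499 y -0.361  L 297 W 136 mm ang(long) -59.5 z 0.042
scene x 0.502 y -0.368  L 284 W 144 mm ang(long) -59.6 z 0.041
side x 0.537 y -0.425  L 159 W 139 mm ang(long) -59.9 z 0.042
```

View pics/w6.png

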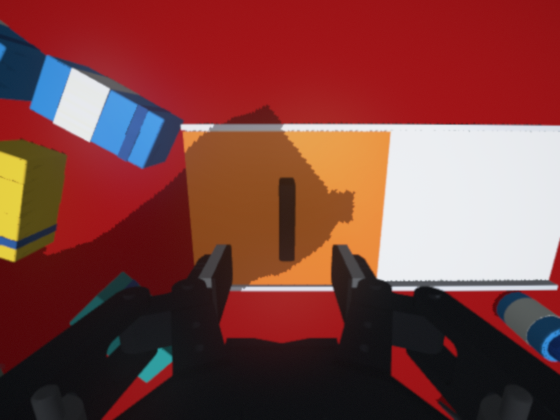

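```bash
python3 - <<'E'
from m import *
V=wv()+views()
a=np.radians(-59.5);t=np.array([np.cos(a),np.sin(a)]);n=np.array([-t[1],t[0]]);o=np.array([.452,-.2825])
for nm,p,P in V:
    h=cv2.cvtColor(p,cv2.COLOR_RGB2HSV).astype(int); X=P[...,:2]-o; s=X@t*1000; y=X@n*1000
    A=(abs(y)<40)&(P[...,2]>.047)&(P[...,2]<.054)&(h[...,0]>8)&(h[...,0]<20)&(h[...,1]>150)&(abs(s)<120)
    B=(abs(y)<75)&(P[...,2]>.037)&(P[...,2]<.046)&(h[...,1]<60)&(s<300)&(s>-100)
    print(nm,'cover',np.percentile(s[A],[.3,1,99,99.7]).round(1),'tray',np.percentile(s[B],[.3,1,99,99.7]).round(1))
E
```

```text
wrist cover [-77.8 -76.8  77.2  78.3] tray [-13.6  83.1 238.  240.4]
scene cover [-77.5 -76.4  73.6  74.9] tray [-77.8 -57.3 239.4 240.4]
side cover [-81.8 -80.9  78.3  79.3] tray [-82.2 -81.4 237.6 241.3]
```

The cover is home: the tray's far end is 241 mm from the cover centre, as expected when shut. Next is the lid.

Request:
move_arm:
  deltas: "0 0 -0.14 0 0 0 47; 0 0 -0.14 0 0 0 47; 0 0 -0.14 0 0 0 47; 0 0 -0.14 0 0 0 47; 0 0 -0.14 0 0 0 47"

```text
clock: 14.2
position: [0.4526, -0.2793, 0.1472]
ee_rot: [[0.325, 0.946, -0.002], [0.946, -0.325, 0.001], [0.001, -0.002, -1.0]]
force: [-0.4, -0.7, -0.6]
opening: 0.0403
grasp_force: 0.0
```

Request:
move_arm:
  deltas: "0 0 -0.14 0 0 0 47; 0 0 -0.14 0 0 0 47; 0 0 -0.14 0 0 0 47; 0 0 -0.14 0 0 0 47; 0 0 -0.14 0 0 0 47"

```text
clock: 14.7
position: [0.4526, -0.2793, 0.1472]
ee_rot: [[-0.361, 0.933, -0.001], [0.933, 0.361, 0.001], [0.002, -0.001, -1.0]]
force: [-1.5, -0.8, -0.3]
opening: 0.0398
grasp_force: 0.0
```

Request:
move_arm:
  deltas: "0 0 -0.14 0 0 0 47; 0 0 0 3.6 1.95 0 47; 0 0 0 3.6 1.95 0 47; 0 0 0 3.6 1.95 0 47; 0 0 0 3.6 1.95 0 47"

```text
clock: 15.2
position: [0.4511, -0.1143, 0.1475]
ee_rot: [[-0.482, 0.876, -0.001], [0.876, 0.482, 0.001], [0.001, -0.001, -1.0]]
force: [1.4, 0.3, -0.3]
opening: 0.0404
grasp_force: 0.0
```

Request:
move_arm:
  deltas: "0 0 0 3.6 1.95 0 47; 0 0 0 3.6 1.95 0 47; 0 0 0 3.6 1.95 0 47; 0 0 0 3.6 1.95 0 47; 0 0 0 3.6 1.95 0 47"

```text
clock: 15.7
position: [0.4498, 0.0903, 0.1475]
ee_rot: [[-0.482, 0.876, -0.002], [0.876, 0.482, 0.0], [0.001, -0.001, -1.0]]
force: [1.3, -1.2, 0.3]
opening: 0.0407
grasp_force: 0.0
```

Request:
move_arm:
  deltas: "0 0 0 3.6 1.95 0 47; 0 0 0 3.6 1.95 0 47; 0 0 0 3.6 1.95 0 47; 0 0 0 3.6 1.95 0 47; 0 0 0 0 0 0 47"

```text
clock: 16.2
position: [0.4479, 0.2582, 0.1476]
ee_rot: [[-0.487, 0.873, -0.002], [0.873, 0.487, 0.003], [0.003, 0.0, -1.0]]
force: [-0.2, -1.4, 0.5]
opening: 0.0402
grasp_force: 0.0
```

```bash
python3 - <<'E'
from m import *
s=read_state();print(s['position'],s['ee_rot'][0],s['qpos'])
V=wv('w7')
rects(V,lambda h,P:(P[...,2]>.06)&(P[...,2]<.085)&(h[...,2]<90)&(P[...,1]>.1),20)
a=np.radians(28.8)
V+=views()
rects(V,lambda h,P:(P[...,2]>.06)&(P[...,2]<.085)&(h[...,2]>110)&(h[...,1]<60)&(P[...,1]>.1))
E
```

```text
[0.44792528 0.25816807 0.14755893] [-0.48748051  0.87313241 -0.00159787] [-11.89725316  30.72117347 -32.86805159 111.57447386  23.13214596
  44.2549617  -28.77428862]
wrist x 0.456 y 0.276  L 155 W 54 mm ang(long) -61.4 z 0.074
wrist x 0.678 y 0.300  L 114 W 12 mm ang(long) -61.5 z 0.068
wrist x 0.555 y 0.330  L 273 W 177 mm ang(long) -58.6 z 0.074
wrist x 0.604 y 0.187  L 70 W 17 mm ang(long) -21.4 z 0.074
scene x 0.558 y 0.319  L 323 W 175 mm ang(long) -61.3 z 0.073
scene x 0.910 y 0.151  L 160 W 102 mm ang(long) 0.0 z 0.069
side x 0.557 y 0.319  L 325 W 180 mm ang(long) -61.6 z 0.074
side x 0.909 y 0.152  L 162 W 100 mm ang(long) 0.0 z 0.069
```

View pics/w7.png

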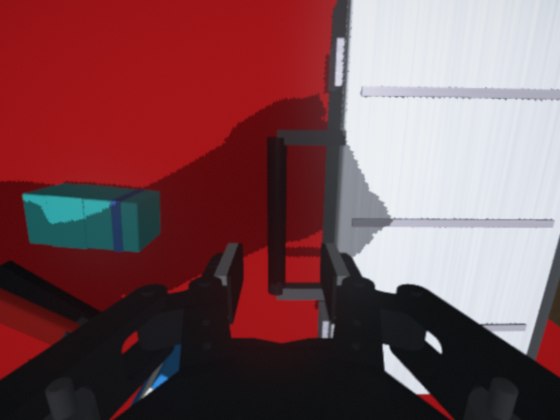

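The bar runs down px x≈277, rows 137–293, and the gripper is above its middle.

```bash
python3 - <<'E'
from m import *
p,d,c=snap('wrist'); h=cv2.cvtColor(p,cv2.COLOR_RGB2HSV).astype(int); P=cloud(c,d)
m=(P[...,2]>.066)&(P[...,2]<.085)&(h[...,2]<100); m[:, :255]=0; m[:,300:]=0; m[240:]=0;m[:150]=0
q=P[m];print(len(q),q.mean(0),q[:,2].max())
a=np.radians(28.6);u=np.array([np.cos(a),np.sin(a)]);v=np.array([-u[1],u[0]])
print('bar s rel centre',((q[:,:2]-[.558,.319])@u).mean())
print(onz(c,[[277,140],[277,290]],.074))
s=read_state();print('tcp',s['position'],((np.array(s['position'])[:2]-[.558,.319])@u),((np.array(s['position'])[:2]-[.558,.319])@v))
E
```

```text
1725 [0.43768556 0.26917597 0.07453063] 0.07781086413379784
bar s rel centre -0.12948439030587927
[[0.41822592 0.30123909 0.074     ]
 [0.47310411 0.20052454 0.074     ]]
tcp [0.44929496 0.25147857 0.14759223] -0.12776313672967116 -0.0072464464251718215
```

Request:
move_arm:
  deltas: "0 0 0 0.4 -0.1 3 47; 0 0 0 0.3 0 3 47; 0 0 0 0 0 2.6 47; 0 0 0 0 0 0 0; 0 0 0 0 0 0 0"

```text
clock: 16.9
position: [0.4447, 0.257, 0.0624]
ee_rot: [[-0.481, 0.877, -0.002], [0.877, 0.481, -0.002], [-0.001, -0.003, -1.0]]
force: [-22.3, -10.1, -1.9]
opening: 0.0123
grasp_force: 42.1
```

Request:
move_arm:
  deltas: "0 0 0 0 0 0 0; 0 0 0 0 0 0 0; 0 0 0 0 0.04 -1.29 0; 0 0 0 0 0.11 -1.28 0; 0 0 0 0 0.2 -1.28 0"

```text
clock: 17.4
position: [0.4476, 0.2587, 0.1025]
ee_rot: [[-0.481, 0.876, -0.001], [0.876, 0.481, -0.002], [-0.001, -0.002, -1.0]]
force: [-6.2, -5.0, -2.2]
opening: 0.0128
grasp_force: 39.1
```

Request:
move_arm:
  deltas: "0 0 0 0 0.27 -1.26 0; 0 0 0 0 0.34 -1.24 0; 0 0 0 0 0.42 -1.22 0; 0 0 0 0 0.49 -1.2 0; 0 0 0 0 0.56 -1.16 0"

```text
clock: 17.9
position: [0.4653, 0.2684, 0.1635]
ee_rot: [[-0.482, 0.876, -0.002], [0.876, 0.482, -0.002], [-0.001, -0.003, -1.0]]
force: [-11.1, -7.6, 3.0]
opening: 0.0122
grasp_force: 39.0
```

Request:
move_arm:
  deltas: "0 0 0 0 0.63 -1.12 0; 0 0 0 0 0.7 -1.09 0; 0 0 0 0 0.76 -1.04 0; 0 0 0 0 0.82 -1 0; 0 0 0 0 0.88 -0.94 0"

```text
clock: 18.4
position: [0.4972, 0.2859, 0.216]
ee_rot: [[-0.482, 0.876, -0.005], [0.876, 0.482, -0.005], [-0.002, -0.006, -1.0]]
force: [-26.7, -18.1, 25.2]
opening: 0.0123
grasp_force: 40.2
```

Request:
move_arm:
  deltas: "0 0 0 0 0.93 -0.89 0; 0 0 0 0 0.99 -0.83 0; 0 0 0 0 1.03 -0.77 0; 0 0 0 0 1.08 -0.71 0; 0 0 0 0 1.12 -0.64 0"

```text
clock: 18.9
position: [0.5448, 0.3121, 0.2558]
ee_rot: [[-0.481, 0.876, 0.001], [0.876, 0.481, -0.0], [-0.001, 0.001, -1.0]]
force: [-6.0, -6.0, 11.3]
opening: 0.0125
grasp_force: 41.1
```

```bash
python3 - <<'E'
from m import *
s=read_state();print(s['position'],s['force'],s['qpos'],s['opening'])
d=np.array(s['position'])-[.4447,.257,.0624]
r=d[:2]@[.877,.481]; print('ds',r,'dz',d[2],'side',d[:2]@[-.481,.877],'th',np.arctan2(d[2],.215-r))
E
```

```text
[0.54482011 0.31209148 0.2557842 ] [-5.95741132 -5.97596053 11.32486734] [-12.91209903  32.60079269 -34.00303523  89.14644653  19.59933438
  64.24431626 -22.52417232] 0.012497354609216409
ds 0.11430434012705669 dz 0.1933841967271281 side 0.0001574571518641583 th 1.0907241159582832
```

Request:
move_arm:
  deltas: "0 0 0 0 1.15 -0.58 0; 0 0 0 0 1.19 -0.5 0; 0 0 0 0 1.22 -0.43 0; 0 0 0 0 1.23 -0.35 0; 0 0 0 0 1.26 -0.29 0"

```text
clock: 19.4
position: [0.5983, 0.3415, 0.2763]
ee_rot: [[-0.482, 0.876, 0.001], [0.876, 0.482, 0.001], [0.0, 0.001, -1.0]]
force: [-1.7, -2.0, 0.2]
opening: 0.0124
grasp_force: 41.7
```

Request:
move_arm:
  deltas: "0 0 0 0 1.28 -0.21 0; 0 0 0 0 1.28 -0.13 0; 0 0 0 0 1.29 -0.05 0; 0 0 0 0 0.6 0.02 0; 0 0 0 0 0.6 0.03 0"

```text
clock: 19.9
position: [0.6428, 0.366, 0.28]
ee_rot: [[-0.482, 0.876, 0.002], [0.876, 0.482, 0.002], [0.001, 0.003, -1.0]]
force: [-0.7, -2.0, 8.0]
opening: 0.0122
grasp_force: 42.1
```

Request:
move_arm:
  deltas: "0 0 0 0 0.6 0.05 0; 0 0 0 0 0.5 0.05 0; 0 0 0 0 0.3 0.03 0; 0 0 0 0 0 0 0; 0 0 0 0 0 0 0"

```text
clock: 20.4
position: [0.655, 0.3727, 0.2783]
ee_rot: [[-0.482, 0.876, 0.002], [0.876, 0.482, 0.002], [0.001, 0.003, -1.0]]
force: [1.4, -1.1, 5.6]
opening: 0.0125
grasp_force: 42.4
```

```bash
python3 - <<'E'
from m import *
s=read_state();print(s['position'],s['force'],s['qpos'],s['opening'])
d=np.array(s['position'])-[.4447,.257,.0624]
r=d[:2]@[.877,.481]; print('ds',r,'dz',d[2],'side',d[:2]@[-.481,.877],'th',np.arctan2(d[2],.215-r))
E
```

```text
[0.65499956 0.37271064 0.27829611] [ 1.36685673 -1.05874771  5.57247565] [-18.45865649  43.69249452 -31.57038687  64.81041859  21.79426434
  76.84864562 -18.76706572] 0.012505078119432772
ds 0.24008952887271884 dz 0.21589611231612393 side 0.0003241399900046016 th 1.6864885000516965
```

Request:
move_arm:
  deltas: "0 0 0 0 0.3 0.02 0; 0 0 0 0 0.2 0.02 0; 0 0 0 0 0 0 0; 0 0 0 0 0 0 0; 0 0 0 0 0 0 0"

```text
clock: 20.9
position: [0.6573, 0.374, 0.2779]
ee_rot: [[-0.482, 0.876, -0.003], [0.876, 0.482, -0.002], [-0.0, -0.003, -1.0]]
force: [-20.6, -15.0, 20.6]
opening: 0.0123
grasp_force: 44.2
```

Request:
move_arm:
  deltas: "0 0 0 0 0 0 40; 0 0 0 0 0 0 40; 0 0 0 0 0 -3 40; 0 0 0 0 0 -4 40; 0 0 0 0 0 0 40"

```text
clock: 21.4
position: [0.6597, 0.3766, 0.3513]
ee_rot: [[-0.482, 0.876, 0.006], [0.876, 0.482, 0.005], [0.002, 0.007, -1.0]]
force: [0.9, 0.2, 0.9]
opening: 0.034
grasp_force: 0.0
```

```bash
python3 - <<'E'
from m import *
V=views()
c=np.array([.558,.319]);a=np.radians(28.6);u=np.array([np.cos(a),np.sin(a)]);v=np.array([-u[1],u[0]])
for n,p,P in V:
    X=P[...,:2]-c; s=X@u;t=X@v; m=(abs(t)<.155)&(P[...,2]>.1)&(P[...,2]<.25)&(s>.03)&(s<.16)
    if m.sum()>50: k=np.polyfit(P[...,2][m],s[m],1); print(n,m.sum(),'lid tilt past vertical rad',np.arctan(k[0]),k)
    w=(abs(t)<.15)&(abs(s)<.2)
    r=(P[...,2]>.05)&(P[...,2]<.068)&w
    print(n,'rim s',np.percentile(s[r],[1,99]).round(3))
print('cartons');rects(V,lambda h,P:carton_top(h,P)&(((h[...,0]>98)&(h[...,0]<125))|(h[...,1]<60))&(abs(P[...,1])<.2)&(P[...,0]<.75))
plan(.595,.03,.15,99); plan(.44,.008,.15,83)
E
```

```text
scene 5009 lid tilt past vertical rad 0.06919397581122899 [0.06930462 0.09245794]
scene rim s [-0.088  0.102]
side 5362 lid tilt past vertical rad 0.1370566923571801 [0.13792137 0.07099008]
side rim s [-0.09   0.198]
cartons
scene x 0.440 y 0.007  L 97 W 46 mm ang(long) 82.7 z 0.047
scene x 0.445 y -0.116  L 96 W 46 mm ang(long) -90.0 z 0.047
scene x 0.596 y 0.030  L 95 W 47 mm ang(long) -81.9 z 0.047
side x 0.440 y 0.010  L 97 W 48 mm ang(long) 83.1 z 0.048
side x 0.444 y -0.113  L 90 W 44 mm ang(long) -90.0 z 0.048
side x 0.595 y 0.034  L 94 W 47 mm ang(long) -79.7 z 0.047
turn z 0.346 rad; then shift cm [-33.16 -11.73  19.63] -17.17736702856243 clk 21.5
turn z 0.625 rad; then shift cm [-39.18 -17.25  19.63] -17.17736702856243 clk 21.5
```

Request:
move_arm:
  deltas: "0 0 0.115 0 0 0 80; 0 0 0.115 0 0 0 80; 0 0 0.115 0 0 0 80; 0 0 0 -4.15 -1.46 0 80; 0 0 0 -4.15 -1.46 0 80"

```text
clock: 22.0
position: [0.6419, 0.2889, 0.3433]
ee_rot: [[-0.159, 0.987, -0.002], [0.987, 0.159, -0.0], [-0.0, -0.002, -1.0]]
force: [1.8, -1.2, 1.1]
opening: 0.0677
grasp_force: 0.0
```

Request:
move_arm:
  deltas: "0 0 0 -4.15 -1.46 2 80; 0 0 0 -4.15 -1.46 2 80; 0 0 0 -4.15 -1.46 2 80; 0 0 0 -4.15 -1.46 2 80; 0 0 0 -4.15 -1.46 3 80"

```text
clock: 22.5
position: [0.6034, 0.0732, 0.2363]
ee_rot: [[-0.157, 0.988, 0.001], [0.988, 0.157, 0.0], [0.0, 0.001, -1.0]]
force: [0.9, 0.2, -1.1]
opening: 0.0684
grasp_force: 0.0
```

Request:
move_arm:
  deltas: "0 0 0 -4.15 -1.46 4 80; 0 0 0 0 0 4.6 80; 0 0 0 0 0 0 80; 0 0 0 0 0 0 80; 0 0 0 0 0 0 80"

```text
clock: 23.0
position: [0.5984, 0.0403, 0.1593]
ee_rot: [[-0.159, 0.987, 0.002], [0.987, 0.159, 0.001], [0.0, 0.002, -1.0]]
force: [-0.9, -0.5, -0.2]
opening: 0.0683
grasp_force: 0.0
```

```bash
python3 - <<'E'
from m import *
V=wv('w8')
rects(V,lambda h,P:carton_top(h,P)&(abs(P[...,1])<.2)&(P[...,0]<.75))
plan(.5955,.031,.024,99); print(read_state()['position'])
E
```

```text
wrist x 0.364 y -0.064  L 47 W 38 mm ang(long) -81.9 z 0.048
wrist x 0.441 y 0.007  L 97 W 47 mm ang(long) 81.9 z 0.048
wrist x 0.597 y 0.029  L 96 W 46 mm ang(long) -80.8 z 0.048
turn z 0.002 rad; then shift cm [-0.86 -0.43 13.54] -16.948464897795386 clk 23.05
[0.59842111 0.0401206  0.15937236]
```

View pics/w8.png

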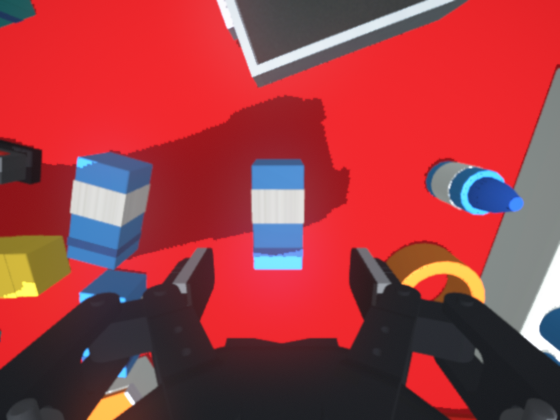

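Carton at px (277,213), squarely between the open fingers.

Request:
move_arm:
  deltas: "0 0 0 -0.55 -0.15 3.5 80; 0 0 0 -0.55 -0.15 3.5 80; 0 0 0 0 0 3.5 80; 0 0 0 0 0 3 80; 0 0 0 0 0 0 30"

```text
clock: 23.55
position: [0.5951, 0.0282, 0.0205]
ee_rot: [[-0.158, 0.987, -0.003], [0.987, 0.158, -0.0], [0.0, -0.003, -1.0]]
force: [-0.2, -0.0, -0.0]
opening: 0.0549
grasp_force: 0.0
```

Request:
move_arm:
  deltas: "0 0 0 0 0 0 30; 0 0 0 0 0 0 30; 0 0 0 0 0 0 30; 0 0 0 0 0 -1 30; 0 0 0 0 0 -3 30"

```text
clock: 24.05
position: [0.5951, 0.0275, 0.062]
ee_rot: [[-0.158, 0.988, -0.003], [0.988, 0.158, -0.0], [0.0, -0.003, -1.0]]
force: [0.0, -0.8, -0.4]
opening: 0.0436
grasp_force: 41.3
```

Request:
move_arm:
  deltas: "0 0 0 0 0 -4.5 30; 0 0 0 0 0 -4.5 30; 0 0 -0.113 0 0 0 30; 0 0 -0.113 0 0 0 30; 0 0 -0.113 0 0 0 30"

```text
clock: 24.55
position: [0.5964, 0.0275, 0.1541]
ee_rot: [[-0.481, 0.877, 0.002], [0.877, 0.481, -0.0], [-0.001, 0.001, -1.0]]
force: [-0.5, -0.6, -2.6]
opening: 0.044
grasp_force: 41.5
```

```bash
python3 - <<'E'
from m import *
s=read_state();print(s['position'],s['opening'],s['grasp_force'])
plan(.5706,.2293,.031,118.6)
E
```

```text
[0.59641781 0.02746151 0.1540986 ] 0.04396209264279376 41.549418568611145
turn z 0.002 rad; then shift cm [18.96  7.4  12.31] q7 0 clk 24.55
```

Request:
move_arm:
  deltas: "0 0 0 3.8 1.48 0 30; 0 0 0 3.8 1.48 0 30; 0 0 0 3.8 1.48 0 30; 0 0 0 3.8 1.48 0 30; 0 0 0 3.8 1.48 0 30"

```text
clock: 25.05
position: [0.5704, 0.2314, 0.1537]
ee_rot: [[-0.477, 0.879, 0.001], [0.879, 0.477, 0.0], [-0.0, 0.001, -1.0]]
force: [0.5, 0.4, -1.8]
opening: 0.0437
grasp_force: 41.5
```

Request:
move_arm:
  deltas: "0 0 0 0 0 2 30; 0 0 0 0 0 2 30; 0 0 0 0 0 0 30; 0 0 0 0 0 0 30; 0 0 0 0 0 0 30"

```text
clock: 25.55
position: [0.5713, 0.2299, 0.1139]
ee_rot: [[-0.476, 0.879, 0.002], [0.879, 0.476, 0.001], [-0.0, 0.002, -1.0]]
force: [-0.6, 0.5, -1.7]
opening: 0.0435
grasp_force: 41.4
```

```bash
python3 - <<'E'
from m import *
snap('wrist','w9')
s=read_state();print(s['position'],s['opening'],s['grasp_force'])
plan(.5706,.2293,.029,118.6)
V=views(); c=np.array([.558,.319]);a=np.radians(28.6);u=np.array([np.cos(a),np.sin(a)]);v=np.array([-u[1],u[0]])
for n,p,P in V:
    X=P[...,:2]-c; S=X@u;t=X@v
    r=(P[...,2]>.058)&(P[...,2]<.068)&(abs(t)<.18)&(abs(S)<.1)
    print(n,'rim near s',np.percentile(S[r&(S<-.07)],[1,50,99]).round(3),'t',np.percentile(t[r&(t>.1)],[50,99]).round(3),np.percentile(t[r&(t<-.1)],[1,50]).round(3))
    f=(P[...,2]>.0)&(P[...,2]<.012)&(abs(t)<.17)&(abs(S)<.09);print('floor t',np.percentile(t[f],[1,99]).round(3),'s',np.percentile(S[f],[1,99]).round(3))
E
```

```text
[0.57125666 0.22990249 0.11372262] 0.04350554314745103 41.3935661315918
turn z -0.003 rad; then shift cm [-0.02 -0.09  8.47] -20.411683252173447 clk 25.6
scene rim near s [-0.089 -0.081 -0.072] t [0.139 0.161] [-0.16  -0.155]
floor t [-0.167  0.156] s [-0.081  0.089]
side rim near s [-0.089 -0.082 -0.073] t [0.158 0.163] [-0.162 -0.142]
floor t [-0.153  0.162] s [-0.087  0.079]
```

View pics/w9.png

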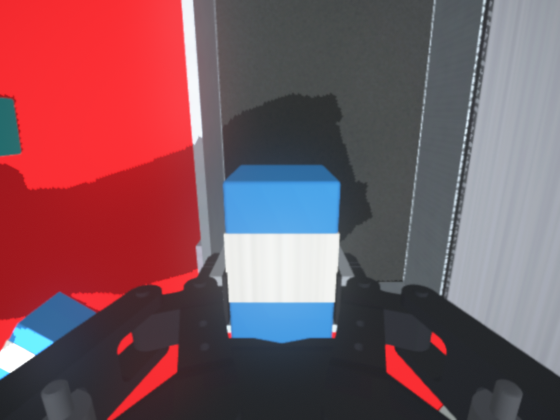

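The held carton (282,250) is inside the walls, and its apparent overhang is perspective because it is nearer the camera. I'll lower it.

Request:
move_arm:
  deltas: "0 0 0 0 0.2 2.5 30; 0 0 0 0 0 2.5 30; 0 0 0 0 0 2 30; 0 0 0 0 0 1.4 30; 0 0 0 0 0 0 30"

```text
clock: 26.2
position: [0.5726, 0.2309, 0.0284]
ee_rot: [[-0.477, 0.879, 0.0], [0.879, 0.477, -0.0], [-0.0, -0.0, -1.0]]
force: [0.1, -0.1, -0.1]
opening: 0.0436
grasp_force: 44.8
```

Request:
move_arm:
  deltas: "0 0 0 0 0 0 60; 0 0 0 0 0 0 60; 0 0 0 0 0 -2 60; 0 0 0 0 0 -4 60; 0 0 0 0 0 -5 60"

```text
clock: 26.7
position: [0.5715, 0.2305, 0.1385]
ee_rot: [[-0.477, 0.879, -0.003], [0.879, 0.477, -0.001], [0.001, -0.003, -1.0]]
force: [0.2, -0.4, 1.4]
opening: 0.0515
grasp_force: 0.0
```

```bash
cat >> m.py <<'E'
c0=np.array([.558,.319]);a0=np.radians(28.6);u0=np.array([np.cos(a0),np.sin(a0)]);v0=np.array([-u0[1],u0[0]])
def status(V):
    rects(V,lambda h,P:carton_top(h,P)&(((h[...,0]>98)&(h[...,0]<125))|(h[...,1]<60))&(abs(P[...,1])<.2)&(P[...,0]<.72))
    print('in case')
    W=[]
    for n,p,P in V:
        S=(P[...,:2]-c0)@u0;t=(P[...,:2]-c0)@v0
        Q=P.copy(); Q[...,0]=S+.5;Q[...,1]=t; Q[(abs(S)>.079)|(abs(t)>.155)]=np.nan; W.append((n,p,Q))
    rects(W,lambda h,P:(P[...,2]>.047)&(P[...,2]<.062)&(((h[...,0]>98)&(h[...,0]<125)&(h[...,1]>80))|((h[...,1]<40)&(h[...,2]>150))),400)
E
python3 - <<'E'
from m import *
status(wv()+views()); plan(.44,.008,.16,82.5)
E
```

```text
wrist x 0.423 y 0.016  L 98 W 30 mm ang(long) 63.4 z 0.048
scene x 0.440 y 0.008  L 96 W 47 mm ang(long) 81.9 z 0.047
scene x 0.446 y -0.116  L 97 W 47 mm ang(long) -88.2 z 0.047
side x 0.440 y 0.009  L 99 W 47 mm ang(long) 83.7 z 0.047
side x 0.445 y -0.118  L 84 W 46 mm ang(long) -90.0 z 0.048
in case
wrist x 0.471 y -0.084  L 96 W 46 mm ang(long) -90.0 z 0.054
scene x 0.470 y -0.083  L 94 W 48 mm ang(long) -90.0 z 0.053
side x 0.470 y -0.083  L 98 W 44 mm ang(long) -90.0 z 0.054
turn z 0.627 rad; then shift cm [-23.9  -10.36  -1.83] -19.36417151975818 clk 26.85
```

Request:
move_arm:
  deltas: "0 0 0.125 0 0 0 80; 0 0 0.125 0 0 0 80; 0 0 0.125 0 0 0 80; 0 0 0.125 0 0 0 80; 0 0 0.127 0 0 0 80"

```text
clock: 27.35
position: [0.5721, 0.2306, 0.1376]
ee_rot: [[0.135, 0.991, -0.001], [0.991, -0.135, -0.0], [-0.001, -0.001, -1.0]]
force: [-0.7, 0.1, -0.3]
opening: 0.0684
grasp_force: 0.0
```

Request:
move_arm:
  deltas: "0 0 0 -4 -1.73 0 80; 0 0 0 -4 -1.73 0 80; 0 0 0 -4 -1.73 0 80; 0 0 0 -4 -1.73 0 80; 0 0 0 -4 -1.73 0 80"

```text
clock: 27.85
position: [0.4593, 0.0423, 0.1379]
ee_rot: [[0.13, 0.992, -0.001], [0.992, -0.13, -0.0], [-0.0, -0.001, -1.0]]
force: [1.5, -0.9, 0.8]
opening: 0.0681
grasp_force: 0.0
```

Request:
move_arm:
  deltas: "0 0 0 -4 -1.73 0 80; 0 0 0 0 0 0 80; 0 0 0 0 0 0 80; 0 0 0 0 0 0 80; 0 0 0 0 0 0 80"

```text
clock: 28.35
position: [0.4387, 0.0073, 0.1381]
ee_rot: [[0.128, 0.992, -0.0], [0.992, -0.128, 0.0], [0.0, -0.0, -1.0]]
force: [-0.3, -0.1, 0.3]
opening: 0.0684
grasp_force: 0.0
```

```bash
python3 - <<'E'
from m import *
rects(wv('w10'),lambda h,P:carton_top(h,P)&(abs(P[...,1])<.2)&(P[...,0]<.75)); plan(.44,.008,.022,82.5); print(read_state()['position'])
E
```

```text
wrist x 0.308 y 0.166  L 97 W 48 mm ang(long) 21.8 z 0.048
wrist x 0.338 y 0.034  L 32 W 26 mm ang(long) -6.3 z 0.040
wrist x 0.367 y -0.063  L 47 W 30 mm ang(long) -80.5 z 0.048
wrist x 0.441 y 0.007  L 97 W 46 mm ang(long) 81.9 z 0.048
wrist x 0.446 y -0.091  L 44 W 42 mm ang(long) 0.0 z 0.048
turn z 0.002 rad; then shift cm [ 0.09  0.12 11.61] -32.23690246811825 clk 28.4
[0.43864391 0.00723814 0.13813351]
```

View pics/w10.png

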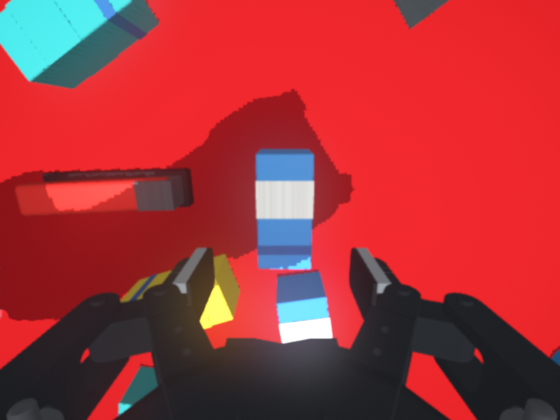

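The carton is at px (285,210). The fingers clear the stapler (165,190) and the yellow box (220,290).

Request:
move_arm:
  deltas: "0 0 0 0 0.2 3.5 80; 0 0 0 0 0 3.5 80; 0 0 0 0 0 3 80; 0 0 0 0 0 1.6 80; 0 0 0 0 0 0 30"

```text
clock: 28.9
position: [0.4393, 0.0069, 0.0205]
ee_rot: [[0.128, 0.992, -0.003], [0.992, -0.128, -0.0], [-0.001, -0.003, -1.0]]
force: [-0.7, 0.4, 0.9]
opening: 0.0553
grasp_force: 0.0
```

Request:
move_arm:
  deltas: "0 0 0 0 0 0 30; 0 0 0 0 0 0 30; 0 0 0 0 0 0 30; 0 0 0 0 0 -1 30; 0 0 0 0 0 -3 30"

```text
clock: 29.4
position: [0.4394, 0.0062, 0.0622]
ee_rot: [[0.129, 0.992, -0.003], [0.992, -0.129, -0.0], [-0.001, -0.003, -1.0]]
force: [-0.1, 0.2, 0.2]
opening: 0.0435
grasp_force: 41.8
```

Request:
move_arm:
  deltas: "0 0 0 0 0 -4.5 30; 0 0 0 0 0 -4.5 30; 0 0 -0.125 0 0 0 30; 0 0 -0.125 0 0 0 30; 0 0 -0.125 0 0 0 30"

```text
clock: 29.9
position: [0.4404, 0.0057, 0.1538]
ee_rot: [[-0.247, 0.969, 0.002], [0.969, 0.247, -0.001], [-0.001, 0.001, -1.0]]
force: [-0.9, 0.4, -1.4]
opening: 0.0432
grasp_force: 41.9
```

Request:
move_arm:
  deltas: "0 0 -0.125 0 0 0 30; 0 0 -0.127 0 0 0 30; 0 0 0 0 0 0 30; 0 0 0 0 0 0 30; 0 0 0 0 0 0 30"

```text
clock: 30.4
position: [0.4403, 0.006, 0.1527]
ee_rot: [[-0.474, 0.881, 0.0], [0.881, 0.474, -0.0], [-0.0, 0.0, -1.0]]
force: [-0.1, 0.3, -0.9]
opening: 0.0435
grasp_force: 41.9
```

```bash
python3 - <<'E'
from m import *
s=read_state();print(s['position'],s['opening'],s['grasp_force'])
plan(.491,.379,.029,118.6)
E
```

```text
[0.44034087 0.00598922 0.15266973] 0.043542199833155125 41.87659978866577
turn z -0.005 rad; then shift cm [30.32 22.3  12.37] q7 -2 clk 30.4
```

Request:
move_arm:
  deltas: "0 0 -0.005 3.37 2.48 0 30; 0 0 0 3.37 2.48 0 30; 0 0 0 3.37 2.48 0 30; 0 0 0 3.37 2.48 0 30; 0 0 0 3.37 2.48 0 30"

```text
clock: 30.9
position: [0.4681, 0.2152, 0.1525]
ee_rot: [[-0.479, 0.878, 0.0], [0.878, 0.479, -0.0], [-0.0, -0.0, -1.0]]
force: [0.3, -0.9, -1.3]
opening: 0.0436
grasp_force: 41.9
```

Request:
move_arm:
  deltas: "0 0 0 3.37 2.48 0 30; 0 0 0 3.37 2.48 0 30; 0 0 0 3.37 2.48 0 30; 0 0 0 3.37 2.48 0 30; 0 0 0 0 0 2 30"

```text
clock: 31.4
position: [0.4897, 0.3863, 0.1341]
ee_rot: [[-0.483, 0.875, 0.002], [0.875, 0.483, 0.006], [0.004, 0.005, -1.0]]
force: [-0.7, -0.4, -1.8]
opening: 0.0435
grasp_force: 42.0
```

```bash
python3 - <<'E'
from m import *
V=views()
plan(.491,.379,.029,118.6)
status(V)
E
```

```text
turn z 0.003 rad; then shift cm [-0.14  0.17 10.12] -36.060984464738574 clk 31.5
scene x 0.445 y -0.117  L 96 W 47 mm ang(long) -87.5 z 0.047
side x 0.445 y -0.115  L 94 W 46 mm ang(long) -90.0 z 0.048
in case
scene x 0.470 y -0.083  L 94 W 48 mm ang(long) -90.0 z 0.053
```

Request:
move_arm:
  deltas: "0 0 0 0 0.1 2.5 30; 0 0 0 0 0 2.5 30; 0 0 0 0 0 2.5 30; 0 0 0 0 0 1.6 30; 0 0 0 0 0 1 30"

```text
clock: 32.0
position: [0.4912, 0.379, 0.0307]
ee_rot: [[-0.48, 0.877, -0.001], [0.877, 0.48, -0.001], [-0.001, -0.001, -1.0]]
force: [0.4, 0.2, -1.4]
opening: 0.0437
grasp_force: 41.9
```

Request:
move_arm:
  deltas: "0 0 0 0 0 0 30; 0 0 0 0 0 0 60; 0 0 0 0 0 0 60; 0 0 0 0 0 -2 60; 0 0 0 0 0 -4 60"

```text
clock: 32.5
position: [0.4903, 0.3791, 0.0907]
ee_rot: [[-0.481, 0.877, -0.003], [0.877, 0.481, -0.002], [-0.0, -0.003, -1.0]]
force: [0.8, 0.2, -0.3]
opening: 0.0516
grasp_force: 0.0
```

Request:
move_arm:
  deltas: "0 0 0 0 0 -5 60; 0 0 0.117 0 0 0 80; 0 0 0.117 0 0 0 80; 0 0 0.117 0 0 0 80; 0 0 0.117 0 0 0 80"

```text
clock: 33.0
position: [0.4915, 0.38, 0.1425]
ee_rot: [[-0.029, 1.0, 0.001], [1.0, 0.029, 0.001], [0.001, 0.001, -1.0]]
force: [-0.3, -0.0, 0.5]
opening: 0.0685
grasp_force: 0.0
```

```bash
python3 - <<'E'
from m import *
status(wv()+views()); plan(.445,-.116,.14,91.8)
E
```

```text
scene x 0.445 y -0.117  L 95 W 47 mm ang(long) -88.2 z 0.047
side x 0.444 y -0.114  L 95 W 45 mm ang(long) -88.0 z 0.048
in case
wrist x 0.470 y 0.060  L 44 W 44 mm ang(long) -90.0 z 0.054
scene x 0.465 y 0.086  L 96 W 38 mm ang(long) -90.0 z 0.053
scene x 0.471 y -0.084  L 96 W 46 mm ang(long) -90.0 z 0.053
side x 0.470 y 0.087  L 98 W 44 mm ang(long) -90.0 z 0.054
turn z 0.005 rad; then shift cm [-49.44  -6.18   0.22] -58.24332745543397 clk 33.15
```

Request:
move_arm:
  deltas: "0 0 0 -4.5 -0.56 0 80; 0 0 0 -4.5 -0.56 0 80; 0 0 0 -4.5 -0.56 0 80; 0 0 0 -4.5 -0.56 0 80; 0 0 0 -4.5 -0.56 0 80"

```text
clock: 33.65
position: [0.4706, 0.1524, 0.1417]
ee_rot: [[-0.038, 0.999, 0.001], [0.999, 0.038, 0.0], [0.0, 0.001, -1.0]]
force: [1.5, -0.7, 0.2]
opening: 0.068
grasp_force: 0.0
```

Request:
move_arm:
  deltas: "0 0 0 -4.5 -0.56 0 80; 0 0 0 -4.5 -0.56 0 80; 0 0 0 -4.5 -0.56 0 80; 0 0 0 -4.5 -0.56 0 80; 0 0 0 -4.5 -0.56 0 80"

```text
clock: 34.15
position: [0.4503, -0.0736, 0.1418]
ee_rot: [[-0.038, 0.999, 0.001], [0.999, 0.038, -0.0], [-0.0, 0.001, -1.0]]
force: [1.5, 0.0, 0.5]
opening: 0.0686
grasp_force: 0.0
```

Request:
move_arm:
  deltas: "0 0 0 -4.5 -0.56 0 80; 0 0 0 0 0 0 80; 0 0 0 0 0 0 80; 0 0 0 0 0 0 80; 0 0 0 0 0 0 80"

```text
clock: 34.65
position: [0.4468, -0.1157, 0.1415]
ee_rot: [[-0.037, 0.999, 0.0], [0.999, 0.037, 0.0], [0.0, 0.0, -1.0]]
force: [-0.4, 0.5, -1.1]
opening: 0.068
grasp_force: 0.0
```

```bash
python3 - <<'E'
from m import *
rects(wv('w11'),lambda h,P:carton_top(h,P)&(abs(P[...,1])<.2)&(P[...,0]<.75)); plan(.445,-.117,.022,91.5); print(read_state()['position'])
E
```

```text
wrist x 0.272 y -0.186  L 48 W 40 mm ang(long) -14.0 z 0.048
wrist x 0.334 y -0.070  L 97 W 46 mm ang(long) 11.0 z 0.048
wrist x 0.447 y -0.118  L 96 W 46 mm ang(long) -90.0 z 0.048
turn z 0.011 rad; then shift cm [-0.11 -0.17 11.94] -8.613715706392082 clk 34.7
[ 0.44669064 -0.11582506  0.14140284]
```

View pics/w11.png

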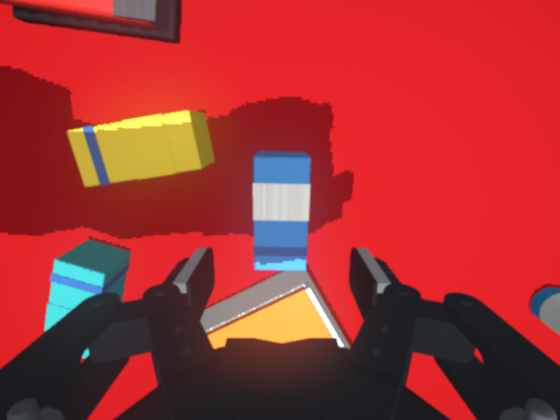

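Carton three is at px (282,210). The yellow box (140,150) and the tray corner (305,290) are clear of the fingers.

Request:
move_arm:
  deltas: "0 0 0.01 -0.15 0 3.5 80; 0 0 0 0 0 3.5 80; 0 0 0 0 0 3 80; 0 0 0 0 0 1.9 80; 0 0 0 0 0 0 30"

```text
clock: 35.2
position: [0.4455, -0.1172, 0.0205]
ee_rot: [[-0.027, 1.0, -0.003], [1.0, 0.027, 0.001], [0.001, -0.003, -1.0]]
force: [-0.5, 0.7, 0.0]
opening: 0.0553
grasp_force: 0.0
```

Request:
move_arm:
  deltas: "0 0 0 0 0 0 30; 0 0 0 0 0 0 30; 0 0 0 0 0 0 30; 0 0 0 0 0 -1 30; 0 0 0 0 0 -3 30"

```text
clock: 35.7
position: [0.4455, -0.1182, 0.0622]
ee_rot: [[-0.025, 1.0, -0.003], [1.0, 0.025, 0.001], [0.001, -0.003, -1.0]]
force: [0.2, 0.2, -0.5]
opening: 0.0434
grasp_force: 41.8
```

Request:
move_arm:
  deltas: "0 0 0 0 0 -4.5 30; 0 0 0 0 0 -4.5 30; 0 0 -0.12 0 0 0 30; 0 0 -0.12 0 0 0 30; 0 0 -0.12 0 0 0 30"

```text
clock: 36.2
position: [0.4465, -0.1188, 0.1538]
ee_rot: [[-0.379, 0.925, 0.001], [0.925, 0.379, -0.001], [-0.002, 0.001, -1.0]]
force: [0.6, -0.4, -1.5]
opening: 0.0437
grasp_force: 42.1
```

Request:
move_arm:
  deltas: "0 0 -0.113 0 0 0 30; 0 0 0 0 0 0 30; 0 0 0 0 0 0 30; 0 0 0 0 0 0 30; 0 0 0 0 0 0 30"

```text
clock: 36.7
position: [0.4465, -0.1184, 0.1525]
ee_rot: [[-0.475, 0.88, 0.0], [0.88, 0.475, -0.0], [-0.0, -0.0, -1.0]]
force: [-0.2, 0.2, -2.6]
opening: 0.0435
grasp_force: 42.1
```

```bash
python3 - <<'E'
from m import *
s=read_state();print(s['position'],s['opening'],s['grasp_force'])
plan(.579,.3305,.029,118.6)
E
```

```text
[ 0.44648236 -0.11844658  0.15247317] 0.04353817987949518 42.096185088157654
turn z -0.004 rad; then shift cm [33.07 33.13 12.35] 14.081421183937751 clk 36.7
```

Request:
move_arm:
  deltas: "0 0 -0.004 3 3 0 30; 0 0 0 3 3 0 30; 0 0 0 3 3 0 30; 0 0 0 3 3 0 30; 0 0 0 3 3 0 30"

```text
clock: 37.2
position: [0.5063, 0.0869, 0.1523]
ee_rot: [[-0.479, 0.878, -0.0], [0.878, 0.479, -0.0], [-0.0, -0.0, -1.0]]
force: [0.3, -0.2, -2.6]
opening: 0.044
grasp_force: 42.1
```

Request:
move_arm:
  deltas: "0 0 0 3 3 0 30; 0 0 0 3 3 0 30; 0 0 0 3 3 0 30; 0 0 0 3 3 0 30; 0 0 0 3 3 0 30"

```text
clock: 37.7
position: [0.5658, 0.2905, 0.1522]
ee_rot: [[-0.48, 0.878, -0.0], [0.878, 0.48, -0.0], [-0.0, -0.0, -1.0]]
force: [0.2, 0.1, -0.5]
opening: 0.0435
grasp_force: 42.1
```

Request:
move_arm:
  deltas: "0 0 0 3 3 0 30; 0 0 0 0 0 1 30; 0 0 0 0 0 1 30; 0 0 0 0 0 0 30; 0 0 0 0 0 0 30"

```text
clock: 38.2
position: [0.5777, 0.3283, 0.1322]
ee_rot: [[-0.479, 0.878, -0.0], [0.878, 0.479, -0.001], [-0.001, -0.001, -1.0]]
force: [-0.5, 0.3, -1.2]
opening: 0.0434
grasp_force: 42.0
```

```bash
python3 - <<'E'
from m import *
W=wv('w12'); plan(.579,.3305,.029,118.6)
for n,p,P in W:
    S=(P[...,:2]-c0)@u0; t=(P[...,:2]-c0)@v0
    m=(abs(t)<.15)&(P[...,2]>.08)&(S>.06)&(S<.15); print('lid face s',np.percentile(S[m],[1,50,99]) if m.sum() else 0)
status(W+views())
E
```

```text
turn z 0.000 rad; then shift cm [ 0.12  0.2  10.36] -26.635473069142346 clk 38.25
lid face s [0.06365764 0.09028618 0.09707693]
in case
wrist x 0.470 y 0.086  L 96 W 44 mm ang(long) -90.0 z 0.054
scene x 0.470 y -0.083  L 94 W 48 mm ang(long) -90.0 z 0.053
scene x 0.464 y 0.109  L 50 W 36 mm ang(long) -90.0 z 0.053
side x 0.470 y -0.059  L 58 W 44 mm ang(long) -90.0 z 0.054
side x 0.470 y 0.087  L 98 W 46 mm ang(long) 88.7 z 0.054
```

View pics/w12.png

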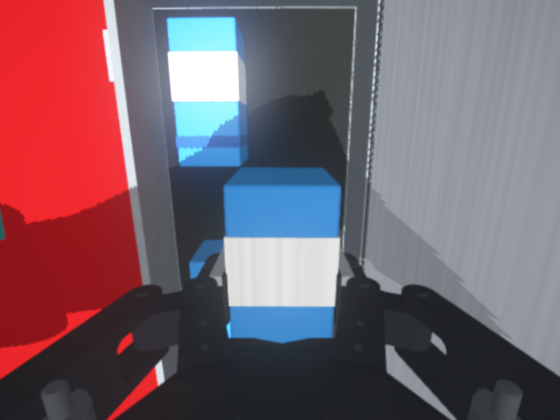

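The held carton (282,250) sits between the two already placed, at (207,90) and (207,258), and clear of the lid face. I'll lower it.

Request:
move_arm:
  deltas: "0 0 0 0.1 0 2.5 30; 0 0 0 0 0 2.5 30; 0 0 0 0 0 2.5 30; 0 0 0 0 0 1.7 30; 0 0 0 0 0 1 30"

```text
clock: 38.85
position: [0.5743, 0.3279, 0.0286]
ee_rot: [[-0.48, 0.877, -0.006], [0.877, 0.48, -0.005], [-0.002, -0.007, -1.0]]
force: [-30.2, -20.2, 15.0]
opening: 0.0434
grasp_force: 44.0
```

Request:
move_arm:
  deltas: "0 0 0 0 0 0 30; 0 0 0 0 0 0 58; 0 0 0 0 0 0 58; 0 0 0 0 0 -2 58; 0 0 0 0 0 -4 58"

```text
clock: 39.35
position: [0.5761, 0.3292, 0.0892]
ee_rot: [[-0.48, 0.877, -0.003], [0.877, 0.48, -0.002], [-0.0, -0.004, -1.0]]
force: [0.9, 0.3, 1.0]
opening: 0.0499
grasp_force: 0.0
```

Request:
move_arm:
  deltas: "0 0 0 0 -1.5 -4 58; 0 0 0 0 -4 -4 58; 0 0 0 0 -4 -4 58; 0 0 0 0 -4 -4 58; 0 0 0 0 -4 -4 58"

```text
clock: 39.85
position: [0.4387, 0.2544, 0.2735]
ee_rot: [[-0.48, 0.877, 0.001], [0.877, 0.48, -0.0], [-0.001, 0.001, -1.0]]
force: [-0.4, 0.4, 2.2]
opening: 0.0497
grasp_force: 0.0
```

```bash
python3 - <<'E'
from m import *
V=views(); W=wv()
status(V+W)
for n,p,P in V+W:
    S=(P[...,:2]-c0)@u0; t=(P[...,:2]-c0)@v0
    m=(abs(t)<.07)&(P[...,2]>.265)&(P[...,2]<.30)&(S>.05)&(S<.17); print(n,'bar top',m.sum(),P[m].mean(0) if m.sum() else 0, S[m].mean() if m.sum() else 0)
print('table');rects(V,lambda h,P:(P[...,2]>.036)&(P[...,2]<.06)&(h[...,0]>98)&(h[...,0]<125)&(h[...,1]>100)&(P[...,0]<.73)&(abs(P[...,1])<.65),100)
plan(.657,.3735,.35,118.6)
E
```

```text
in case
scene x 0.477 y -0.070  L 123 W 58 mm ang(long) 86.6 z 0.053
scene x 0.465 y 0.086  L 96 W 34 mm ang(long) -90.0 z 0.053
side x 0.491 y -0.051  L 102 W 64 mm ang(long) 22.6 z 0.054
side x 0.470 y 0.109  L 54 W 44 mm ang(long) -90.0 z 0.054
wrist x 0.499 y -0.032  L 175 W 83 mm ang(long) 60.3 z 0.054
wrist x 0.470 y 0.086  L 92 W 44 mm ang(long) -90.0 z 0.054
scene bar top 756 [0.65905776 0.37345841 0.28504964] 0.11479578810985026
side bar top 592 [0.65030898 0.38176479 0.28463563] 0.11109070615317085
wrist bar top 0 0 0
table
scene x 0.468 y 0.411  L 36 W 19 mm ang(long) 32.5 z 0.054
scene x 0.499 y 0.355  L 44 W 36 mm ang(long) -63.4 z 0.053
scene x 0.562 y 0.275  L 66 W 36 mm ang(long) 58.7 z 0.053
scene x 0.585 y 0.209  L 48 W 44 mm ang(long) 29.4 z 0.052
side x 0.526 y 0.354  L 96 W 35 mm ang(long) 10.8 z 0.051
side x 0.566 y 0.290  L 92 W 40 mm ang(long) 30.5 z 0.051
side x 0.587 y 0.199  L 44 W 27 mm ang(long) 17.1 z 0.054
turn z 0.001 rad; then shift cm [ 0.04 24.74 -7.51] -23.29583466702332 clk 40.0
```

Request:
move_arm:
  deltas: "0 0 0 0 0 -4.5 42; 0 0 0 0 0 -4.5 42; 0 0 0 0 4 0 42; 0 0 0 0 4 0 42; 0 0 0 0 4 0 42"

```text
clock: 40.5
position: [0.5473, 0.3131, 0.3615]
ee_rot: [[-0.479, 0.878, 0.001], [0.878, 0.479, -0.0], [-0.001, 0.001, -1.0]]
force: [0.2, -0.5, 1.5]
opening: 0.0361
grasp_force: 0.0
```

Request:
move_arm:
  deltas: "0 0 0 0 4 0 42; 0 0 0 0 4 0 42; 0 0 0 0 4 0 42; 0 0 0 0 0.7 0 42; 0 0 0 0 0 0 42"

```text
clock: 41.0
position: [0.6571, 0.3745, 0.3594]
ee_rot: [[-0.48, 0.877, -0.002], [0.877, 0.48, -0.001], [0.001, -0.002, -1.0]]
force: [-1.7, -0.2, 0.4]
opening: 0.0361
grasp_force: 0.0
```

```bash
python3 - <<'E'
from m import *
W=wv('w13'); V=W+views(); plan(.6573,.374,.279,118.6)
for n,p,P in V:
    S=(P[...,:2]-c0)@u0; t=(P[...,:2]-c0)@v0; h=cv2.cvtColor(p,cv2.COLOR_RGB2HSV).astype(int)
    m=(abs(t)<.02)&(P[...,2]>.047)&(P[...,2]<.058)&(abs(S)<.075); print(n,'C s',np.percentile(S[m],[1,99]) if m.sum()>20 else 0)
    b=(h[...,2]<90)&(abs(t)<.045)&(P[...,2]>.27)&(P[...,2]<.30)&(S>.05)&(S<.17); print('bar',b.sum(),S[b].mean(),P[...,2][b].max() if b.sum() else 0)
E
```

```text
turn z 0.002 rad; then shift cm [-0.01  0.13  8.3 ] -18.39579673796729 clk 41.15
wrist C s [-0.0035323   0.04035075]
bar 2007 0.11308781370771165 0.2912319947737869
scene C s [-0.00214169  0.00950356]
bar 455 0.1154565890021666 0.29192697362776865
side C s [-0.00363354  0.03977648]
bar 324 0.11113953082411487 0.29201301163845905
```

View pics/w13.png

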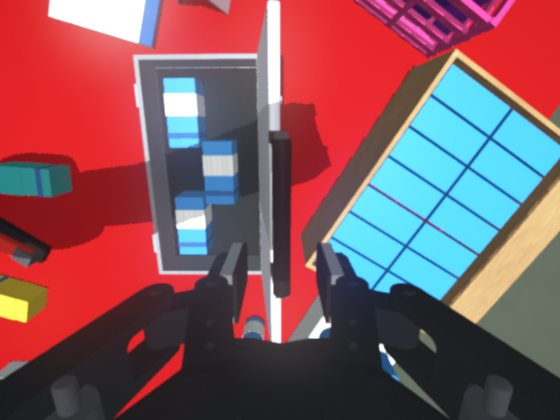

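All three cartons lie in the case (183,112), (220,172) and (194,223). The bar (282,215) is between the fingers. I'll grip it and lower the lid.

Request:
move_arm:
  deltas: "0 0 0 0 0.1 3.5 42; 0 0 0 0 0 3 42; 0 0 0 0 0 1.7 42; 0 0 0 0 0 0 42; 0 0 0 0 0 0 0"

```text
clock: 41.65
position: [0.6575, 0.3739, 0.2812]
ee_rot: [[-0.48, 0.877, 0.001], [0.877, 0.48, 0.001], [-0.0, 0.001, -1.0]]
force: [0.6, 0.4, 0.4]
opening: 0.0225
grasp_force: 0.0
```

Request:
move_arm:
  deltas: "0 0 0 0 0 0 0; 0 0 0 0 0 0 0; 0 0 0 0 0 0 0; 0 0 0 0 -0.5 -0.05 0; 0 0 0 0 -1.25 -0.1 0"

```text
clock: 42.15
position: [0.643, 0.3662, 0.2831]
ee_rot: [[-0.48, 0.877, 0.003], [0.877, 0.48, 0.002], [0.0, 0.004, -1.0]]
force: [2.8, 0.3, -0.2]
opening: 0.0123
grasp_force: 41.3
```

Request:
move_arm:
  deltas: "0 0 0 0 -1.29 -0.03 0; 0 0 0 0 -1.29 0.05 0; 0 0 0 0 -1.28 0.13 0; 0 0 0 0 -1.28 0.21 0; 0 0 0 0 -1.26 0.29 0"

```text
clock: 42.65
position: [0.5862, 0.3351, 0.2768]
ee_rot: [[-0.48, 0.877, 0.003], [0.877, 0.48, 0.001], [-0.0, 0.004, -1.0]]
force: [0.4, -1.7, 5.0]
opening: 0.0122
grasp_force: 41.7
```

```bash
cat >> m.py <<'E'
def lid():
    s=read_state();d=np.array(s['position'])-[.4447,.257,.0624]
    r=d[:2]@[.877,.481]; th=np.arctan2(d[2],.215-r); print('ds %.4f dz %.4f side %.4f th %.3f rad %.4f'%(r,d[2],d[:2]@[-.481,.877],th,np.hypot(d[2],.215-r)),np.round(s['force'],1),s['opening'])
E
python3 -c "
from m import *
lid()"
```

```text
ds 0.1617 dz 0.2144 side 0.0004 th 1.327 rad 0.2209 [ 0.4 -1.7  5. ] 0.012161148588184014
```

Request:
move_arm:
  deltas: "0 0 0 0 -1.23 0.35 0; 0 0 0 0 -1.22 0.43 0; 0 0 0 0 -1.19 0.5 0; 0 0 0 0 -1.15 0.58 0; 0 0 0 0 -1.12 0.64 0"

```text
clock: 43.15
position: [0.5343, 0.3067, 0.251]
ee_rot: [[-0.48, 0.877, 0.003], [0.877, 0.48, 0.001], [-0.0, 0.003, -1.0]]
force: [-2.3, -3.3, 8.5]
opening: 0.0125
grasp_force: 43.2
```

Request:
move_arm:
  deltas: "0 0 0 0 -1.08 0.71 0; 0 0 0 0 -1.03 0.77 0; 0 0 0 0 -0.99 0.83 0; 0 0 0 0 -0.93 0.89 0; 0 0 0 0 -0.88 0.94 0"

```text
clock: 43.65
position: [0.4914, 0.2832, 0.2095]
ee_rot: [[-0.48, 0.877, 0.003], [0.877, 0.48, 0.001], [-0.001, 0.003, -1.0]]
force: [-2.0, -2.3, 4.6]
opening: 0.0119
grasp_force: 43.0
```

Request:
move_arm:
  deltas: "0 0 0 0 -0.82 1 0; 0 0 0 0 -0.76 1.04 0; 0 0 0 0 -0.7 1.09 0; 0 0 0 0 -0.63 1.12 0; 0 0 0 0 -0.56 1.16 0"

```text
clock: 44.15
position: [0.4605, 0.2663, 0.1536]
ee_rot: [[-0.48, 0.877, 0.001], [0.877, 0.48, 0.0], [-0.0, 0.001, -1.0]]
force: [5.2, 0.7, -1.6]
opening: 0.0123
grasp_force: 43.4
```

Request:
move_arm:
  deltas: "0 0 0 0 -0.49 1.2 0; 0 0 0 0 -0.42 1.22 0; 0 0 0 0 -0.34 1.24 0; 0 0 0 0 -0.14 0.64 0; 0 0 0 0 0 0 0"

```text
clock: 44.65
position: [0.4482, 0.2597, 0.1103]
ee_rot: [[-0.48, 0.877, -0.001], [0.877, 0.48, -0.0], [0.0, -0.001, -1.0]]
force: [2.1, -1.3, -0.4]
opening: 0.0122
grasp_force: 43.1
```

```bash
python3 -c "
from m import *
lid()"
```

```text
ds 0.0043 dz 0.0479 side 0.0007 th 0.224 rad 0.2161 [ 2.1 -1.3 -0.4] 0.012246476097987815
```

Remaining: about 0.21 rad, taken slowly at 0.8 cm per row.

Request:
move_arm:
  deltas: "0 0 0 0 -0.15 0.8 0; 0 0 0 0 -0.12 0.8 0; 0 0 0 0 -0.08 0.8 0; 0 0 0 0 -0.05 0.8 0; 0 0 0 0 -0.03 0.7 0"

```text
clock: 45.15
position: [0.4443, 0.2576, 0.0714]
ee_rot: [[-0.48, 0.877, -0.001], [0.877, 0.48, -0.0], [0.0, -0.001, -1.0]]
force: [-6.2, -4.9, 0.3]
opening: 0.0124
grasp_force: 44.5
```

Request:
move_arm:
  deltas: "0 0 0 0 0 0.3 0; 0 0 0 0 0 0.2 0; 0 0 0 0 0 0.2 0; 0 0 0 0 0 0 0; 0 0 0 0 0 0 0"

```text
clock: 45.65
position: [0.4443, 0.2576, 0.0652]
ee_rot: [[-0.48, 0.877, -0.001], [0.877, 0.48, -0.0], [-0.0, -0.001, -1.0]]
force: [-4.8, -3.4, -0.4]
opening: 0.0123
grasp_force: 44.5
```

```bash
python3 -c "
from m import *
lid()
rects(views(),lambda h,P:(P[...,2]>.05)&(P[...,2]<.12)&(h[...,2]>110)&(h[...,1]<60)&(P[...,1]>.1)&(P[...,0]<.75))
for n,p,P in views():
    S=(P[...,:2]-c0)@u0; t=(P[...,:2]-c0)@v0; m=(abs(S)<.075)&(abs(t)<.15)&(P[...,2]>.04)&(P[...,2]<.11)
    if n=='scene' or 1: k=np.polyfit(S[m],P[...,2][m],1); print(n,'slope',k)
"
```

```text
ds -0.0001 dz 0.0028 side 0.0007 th 0.013 rad 0.2151 [-4.8 -3.4 -0.4] 0.012252432839833167
scene x 0.557 y 0.319  L 325 W 175 mm ang(long) -61.2 z 0.073
scene x 0.444 y 0.554  L 58 W 23 mm ang(long) -74.5 z 0.068
side x 0.557 y 0.318  L 327 W 180 mm ang(long) -61.5 z 0.074
scene slope [-0.00029608  0.0731224 ]
side slope [-0.00156463  0.07397293]
```

Slope is about 0. I'll press down slightly to be sure, then release and back away.

Request:
move_arm:
  deltas: "0 0 0 0 0 0.2 0; 0 0 0 0 0 0.2 0; 0 0 0 0 0 0 0; 0 0 0 0 0 0 0; 0 0 0 0 0 0 0"

```text
clock: 46.35
position: [0.4442, 0.2577, 0.0627]
ee_rot: [[-0.48, 0.877, 0.0], [0.877, 0.48, -0.001], [-0.001, -0.0, -1.0]]
force: [-16.8, -10.4, 43.9]
opening: 0.0125
grasp_force: 51.3
```

Request:
move_arm:
  deltas: "0 0 0 0 0 0 45; 0 0 0 0 0 0 45; 0 0 0 0 0 0 45; 0 0 0 0 0 -3 45; 0 0 0 0 0 -4 45"

```text
clock: 46.85
position: [0.4438, 0.2575, 0.1308]
ee_rot: [[-0.481, 0.877, -0.003], [0.877, 0.481, -0.001], [0.001, -0.003, -1.0]]
force: [0.6, 0.1, 1.0]
opening: 0.0381
grasp_force: 0.0
```

Request:
move_arm:
  deltas: "0 0 0 0 0 -4 45; 0 0 0 0 0 -4 45; 0 0 0 0 0 0 45; 0 0 0 0 0 0 45; 0 0 0 0 0 0 45"

```text
clock: 47.35
position: [0.4444, 0.2574, 0.2104]
ee_rot: [[-0.48, 0.877, -0.001], [0.877, 0.48, -0.001], [-0.0, -0.001, -1.0]]
force: [-0.1, 0.2, 0.6]
opening: 0.0384
grasp_force: 0.0
```

```bash
python3 -c "
from m import *
V=views(); cv2.imwrite('pics/final.png',V[0][1][:,:,::-1])
for n,p,P in V:
    S=(P[...,:2]-c0)@u0; t=(P[...,:2]-c0)@v0; m=(abs(S)<.075)&(abs(t)<.15)&(P[...,2]>.04)&(P[...,2]<.11)
    k=np.polyfit(S[m],P[...,2][m],1); print(n,'slope',k)
rects(V,lambda h,P:(h[...,0]>8)&(h[...,0]<20)&(h[...,1]>150)&(P[...,1]<.1)&(P[...,2]>.02))
rects(V,lambda h,P:(P[...,2]>.062)&(P[...,2]<.11)&(P[...,1]<.12)&(P[...,0]>.4)&(P[...,0]<.8),30)
s=read_state();print(s['clock'],s['position'],s['force'])
"
```

```text
scene slope [-1.26800080e-05  7.31176399e-02]
side slope [-0.00151618  0.07397459]
scene x 0.451 y -0.282  L 156 W 126 mm ang(long) -60.1 z 0.049
scene x 0.762 y -0.030  L 91 W 88 mm ang(long) 45.0 z 0.043
side x 0.451 y -0.282  L 166 W 130 mm ang(long) -59.3 z 0.050
side x 0.761 y -0.029  L 96 W 87 mm ang(long) -48.8 z 0.041
scene x 0.452 y -0.280  L 62 W 13 mm ang(long) 31.0 z 0.076
scene x 0.601 y -0.641  L 253 W 73 mm ang(long) -10.7 z 0.086
scene x 0.479 y -0.556  L 24 W 21 mm ang(long) -33.7 z 0.079
scene x 0.736 y -0.211  L 29 W 22 mm ang(long) -28.6 z 0.078
scene x 0.760 y 0.086  L 31 W 27 mm ang(long) -45.0 z 0.080
scene x 0.790 y -0.370  L 312 W 20 mm ang(long) -90.0 z 0.105
side x 0.450 y -0.281  L 61 W 18 mm ang(long) 32.5 z 0.074
side x 0.475 y -0.552  L 34 W 24 mm ang(long) 0.0 z 0.076
side x 0.548 y -0.643  L 179 W 52 mm ang(long) 21.6 z 0.085
side x 0.754 y 0.087  L 34 W 24 mm ang(long) 33.7 z 0.078
47.45 [0.44425987 0.25753138 0.21018822] [-1.33219819 -0.08284031 -0.33207473]
```

View pics/final.png

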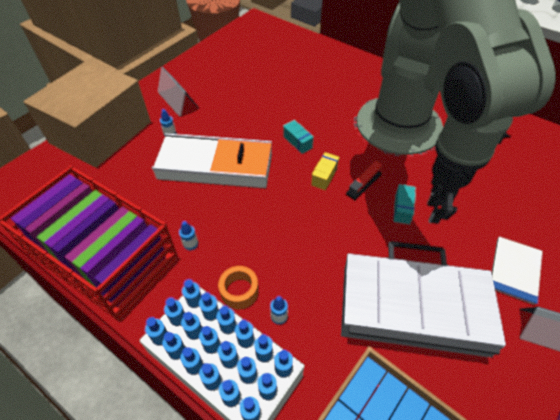

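The lid is shut (425,300), the cover is home (240,155), no cartons remain on the table and the bystanders haven't moved. I'll hand it in.

```bash
python3 -c "
from rig import *
print(close_job())"
```

```text
the job is handed in; nothing more can be done
None
```

I packed all three blue cartons in the case and shut the lid, laid the scale in the tray with its cover fully home, left the other things where they were, and handed the job in at about 47 s; no verdict came back.

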